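# Dig out the thumb wedge and lock the bench clamp

## Robot

A 6-joint arm with a two-finger parallel gripper is mounted at the origin on the work surface. World frame = base frame: x ahead of the robot, y to its left, z up, the work surface at z = 0. Lengths are in m, angles in rad, forces in N, time in s.
With the tool pointing down it reaches from about 0.275 to 0.85 m from the base axis. Payload 19 kg.
Tool frame: the origin (TCP) lies midway between the tips of the shut fingers; the grasp point (between the pads) lies 19 mm behind it; x points along the fingers, y is the direction in which the jaws open and shut, and the axes are right-handed (so a half turn about x gives the same grasp; the last joint's range is limited). The gripper opens to 85 mm and grips with 20 to 120 N. Pads are 22 mm wide; open, the fingers measure 114 mm over their backs; the gripper's body (76 mm by 85 mm) begins 54 mm behind the grasp point. The pads swing forward as they close: fully open they stand 13 mm farther back than shut.
Start: joints at [-1.414, 0.15, 1.437, -0, 1.554, -0.134], TCP at [0.165, -0.551, 0.198] pointing down, gripper open.
Joint ranges: [-2.8, 2.8], [-0.68, 2.1], [0.12, 2.68], [-1.39, 4.53], [0.16, 2.79], [-2.81, 2.81]. Speed limits (rad/s): [1.89, 1.89, 2.22, 3.01, 3.01, 3.01].

## Interface

Orientations are given as a unit quaternion [w, x, y, z].
In Python, from cell import readout, viewer, robot gives the robot as it stands.
- The arm moves only by the tool move_arm, never from a script. Its argument "moves" is a list of rows, each a list of 7 numbers: the shift along the world's x, y, z in units of 40 mm (1.0 is 40 mm), then the turn, a rotation vector about the world's x, y, z in units of 5 degrees (1.0 is 5 degrees), then the gripper command: -1 is shut, 1 is fully open, values between are in proportion. A call has 1 to 10 rows; each row shifts and turns the commanded pose from where the row before left it; what a row does not reach is not made up. A row lasts 1/12 s, in which the tool goes at most 41.7 mm and 7.16 degrees, less where a joint would pass 70% of its speed; a pose out of reach is approached as far as the arm can. A call is refused whole if a number of a shift passes 1 or a number of a turn 1, either way. A call with a gripper value outside its range is refused whole. The fingers move at their own pace and stop on an object; "grip_force" is the grip in N (left out, the last holds). Time passes only in rows, so rows that do not move let the fingers close. It gives the time, the measured TCP pose, the force and the opening at its end, in the units of the state.
- readout.get_obs(): the state, without advancing time (a new reading comes with each control period).
- viewer.snapshot(name): name is "scene" or "top" or "wrist"; returns a dict with "pixels" (480x640x3 uint8, red, green, blue), "fx", "fy", "cx", "cy" (pixels), "D" ([k1, k2, p1, p2, k3] as OpenCV has them; the pictures are not rectified), "eye" and "attitude" of the camera in the world. Camera axes: x right, y up, looking along -z (the intrinsics and any distortion apply to the point x, -y, -z); pixel columns grow to the right and rows downward; lengths in m; the calibration is good to about 2 mm. A picture is of the moment at which its call begins. There is no depth.
- robot.finish_job(): hands the job in, once; it reports no verdict.
The state is a dict: "clock": time; "joint_positions": joint angles; "joint_velocities": joint speeds; "joint_efforts": joint torques, N m; "tool_pos": TCP position; "tool_rot": TCP orientation; "ft_force": force on the tool from outside, world axes, zero at the start; "moment": the same for the moment, N m; "finger_gap": finger opening in m.
Only numpy, scipy, OpenCV 4.12 (cv2) and the standard library are available. Lean on these libraries where they do the work, as an engineer would, in place of code of your own. Each camera call takes 0.05 s, during which the arm holds its last target.

## Task

The thumb wedge of the bench clamp is lying in the parts tray under the U-shaped bracket. Lift the bracket off and stand it upright on the free floor of the same tray, then lay the wedge, thin end first, in the clamp's slot between the slanted ramp and the sliding bar. Slide it along the ramp until it drives the bar's sprung pad firmly against the engine mount and jams the bar fast, and let go: the pad must stay pressed tight on the mount.

Things in the scene. Friction and masses are not known exactly. Their poses are not given: they have to be found in the camera images.
- clamp: Bench wedge clamp, fixed: base plate 12 mm thick, spans x -155..105, y -87..103 mm. Origin at bench level; x = the way the wedge is driven, z up. On the plate from -y to +y: ramp, slot, sliding bar, mount, fence (32 mm high, inner face y = 75 mm). Stops 16 mm high at x = +-62, y 50..76 mm; bar guides 20 mm high at x = +-72..92, y 11..41 mm.
- ramp_mid (a point): Point on the ramp's face at clamp x = 0, y = -22 mm, 10 mm above the plate; axes as the clamp's. The ramp is a 20 mm high block; its upright slanted face follows y = -22 mm + 0.15 x, from x = -127 to 57 mm. The slot to the bar is open on top and at both ends, narrowing to +x. With the bar at 0 the wedge fits in flat while its tab centre is behind clamp x = -57 mm; jammed it has its tab centre near clamp x = -3..+30 mm.
- bar (a joint): Slide of the bar towards +y of the clamp, in m. 0 = fully open: slot-side face at clamp y = -4 mm, pad face at 18 mm. At about 0.007 the pad just touches the mount lying against the fence; 0.012 = pad fully pressed in. About 1 N of friction, no spring. Starts at 0 to 0.003.
- pad (a joint): How far the bar's sprung jaw pad (steel strip 90 x 5 x 18 mm on its mount side, face 22 mm from the bar's slot side) is pressed in, in m: 0 = free, 0.005 = fully in; spring 5 N per mm. A well jammed wedge leaves it about 1 mm or more in.
- bar_mid (a point): Centre of the sliding steel bar, 130 mm (x) x 12 mm (y) x 20 mm high, on the base plate, carrying the sprung jaw pad on its +y side; axes as the clamp's.
- mount_mid (a point): Loose cast aluminium engine mount, 0.35 kg: block 90 x 50 x 22 mm with a round boss on top (34 mm wide, 10 mm high), lying flat on the base plate between bar and fence, already in place. Point: centre of the block, 11 mm above the plate; x = its length.
- tray: Open grey parts tray, fixed: 200 (x) x 320 (y) mm, walls 4 mm thick and 45 mm high, floor 4 mm thick. Origin under its centre at bench level. Wedge and bracket lie around y = -70 mm; the floor around y = +45 mm, x = 0 is free. Low loose scrap (under 30 mm high) lies along the +y wall, beyond y = 100 mm.
- wedge_tab (a point): Centre of the thumb tab of the loose steel wedge (about 0.4 kg). The tab is 30 mm (x) x 16 mm (y), flat-sided, from 22 to 62 mm above the wedge's underside; this point is 42 mm above the underside. The wedge's straight side is 12.5 mm to +y of it, its slanted side 14 mm to -y. +x = towards the thin end, to point along the clamp's +x.
- wedge_front (a point): Middle of the wedge's thin front end, 11 mm above the underside, 65 mm ahead (+x) of the tab centre; axes as the wedge's. Wedge: 110 mm long (x), 22 mm high, in plan 33 mm thick at the back and 17 mm in front; -y side slants 0.15 mm per mm like the ramp; oiled steel (friction 0.25), so it stays where jammed. Starts flat on the tray floor under the bracket, ends showing.
- bracket_mid (a point): Centre of the loose dark steel U-shaped bracket (about 0.3 kg), standing on its two legs like an upside-down U over the wedge: 90 mm long (x), 54 mm wide over the legs (y), 72 mm high, sheet 4 mm thick, open below and at both x ends. Point is 36 mm above its underside. Can be gripped across y.
There are look-alikes about, which are no part of the job. What is shaped like the part that bears mount_mid but turquoise is not meant.

How it is judged:
By the outcome, as a careful person would: the job done as asked, in the order asked, and still so for the second after the job is handed in, with the robot touching nothing.
It also fails if it takes over 59 s, if anything falls off the work surface, if the arm or the gripper's body presses on something with over 40 N, if the wrist force passes 120 N, or if a joint passes its speed limit or range.

## Working session

There is one attempt and no reset: what is moved stays moved. The work goes in short steps, Python scripts to look and compute and a tool call to move; the robot and the scene stay as the last step left them, time stands still between calls to the robot, and variables do not carry over. Pictures are saved under pics/ and viewed, and the job is handed in when it is done.

Besides the shell and the picture viewer there is one more tool, called after "Call:" as a command line: name --pt "numbers of a row" for each row, then --argument value for the rest. move_arm: Moves the arm, as the interface text tells. Its arguments: {"type":"object","properties":{"moves":{"type":"array","items":{"type":"array","items":{"type":"number"}}},"grip_force":{"type":"number"}},"required":["moves"]}

```bash
ls; mkdir -p pics; cat > h.py <<'E'
import numpy as np, cv2, pickle
from scipy.spatial.transform import Rotation as R
from cell import readout, viewer, robot
def snap(n,tag):
    s=viewer.snapshot(n); cv2.imwrite(f'pics/{tag}.png',np.asarray(s['pixels'])[:,:,::-1]); pickle.dump(s,open(f'pics/{tag}.pkl','wb')); return s
def load(tag): return pickle.load(open(f'pics/{tag}.pkl','rb'))
def rot(q):
    q=np.array(q,float)
    return R.from_quat([q[1],q[2],q[3],q[0]]).as_matrix() if q.size==4 else q.reshape(3,3)
def K(s): return np.array([[s['fx'],0,s['cx']],[0,s['fy'],s['cy']],[0,0,1.]])
def ray(s,uv):
    p=cv2.undistortPoints(np.array(uv,float).reshape(-1,1,2),K(s),np.array(s['D'],float)).reshape(-1,2)
    d=np.c_[p[:,0],-p[:,1],-np.ones(len(p))]
    return np.array(s['eye']),d@rot(s['attitude']).T
def onz(s,uv,z):
    e,d=ray(s,uv); t=(z-e[2])/d[:,2]; return e+d*t[:,None]
def proj(s,P):
    P=np.array(P,float).reshape(-1,3); c=(P-np.array(s['eye']))@rot(s['attitude'])
    c=np.c_[c[:,0],-c[:,1],-c[:,2]]
    return cv2.projectPoints(c.reshape(-1,1,3),np.zeros(3),np.zeros(3),K(s),np.array(s['D'],float))[0].reshape(-1,2)
def tri(s1,u1,s2,u2):
    e1,d1=ray(s1,[u1]);e2,d2=ray(s2,[u2]);d1=d1[0];d2=d2[0]
    t=np.linalg.lstsq(np.c_[d1,-d2],e2-e1,rcond=None)[0]
    a=e1+d1*t[0];b=e2+d2*t[1];return (a+b)/2,np.linalg.norm(a-b)
E
python3 - <<'E'
from h import *
for n in ('scene','top','wrist'):
    s=snap(n,n+'0'); print(n,s['eye'],s['attitude'],s['fx'],s['D'])
print(readout.get_obs())
E
```

```text
pics
scene [1.04746312 0.34792148 0.9595739 ] [0.61238858 0.17743389 0.22092819 0.73802993] 459.75560205179704 [-0.01507708  0.          0.          0.          0.        ]
top [0.28780533 0.22003245 1.29079909] [ 0.71341278  0.05026718 -0.05848038 -0.69648795] 525.5568024476398 [-0.04368479  0.          0.          0.          0.        ]
wrist [ 0.22987043 -0.53235865  0.37369451] [ 0.79485823 -0.10793316  0.08127163 -0.59156213] 421.6859505552591 [0.02297871 0.         0.         0.         0.        ]
{'clock': 0.15, 'joint_positions': array([-1.41398539e+00,  1.50874969e-01,  1.43782017e+00, -1.09261463e-05,
        1.55378329e+00, -1.34028032e-01]), 'joint_velocities': array([-0.00092148,  0.00054437, -0.00369512, -0.00112424, -0.00127556,
       -0.00019373]), 'joint_efforts': array([ 9.37483128e-04, -7.13387775e+01, -5.71037793e+01, -1.29924315e-04,
        7.26528306e-03,  9.98096880e-05]), 'tool_pos': array([ 0.16481574, -0.5506685 ,  0.19794368]), 'tool_rot': array([-0.10215203, -0.69963591, -0.10277824,  0.69965077]), 'ft_force': array([-0.52317226, -1.12580222,  0.03879631]), 'moment': array([ 0.04440498,  0.02347905, -0.02111601]), 'finger_gap': 0.08514205249391466}
```

View pics/scene0.png

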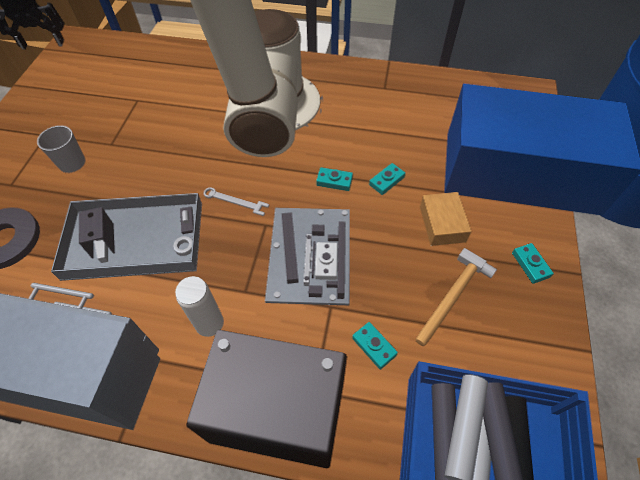

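View pics/top0.png

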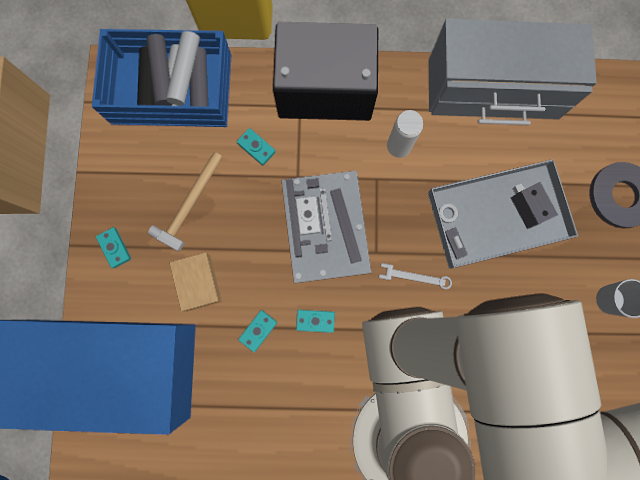

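View pics/wrist0.png

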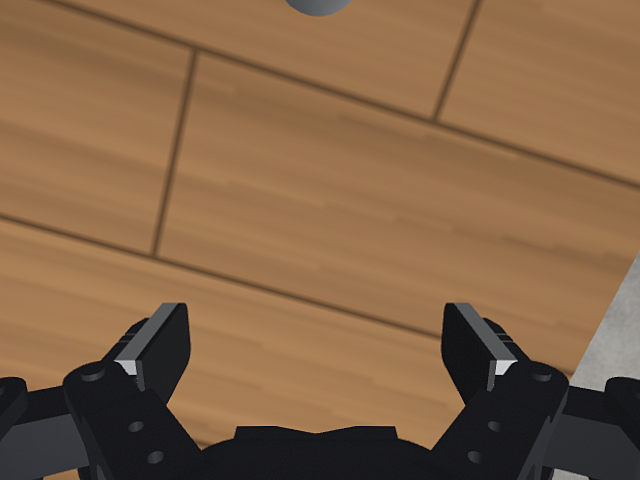

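The top view shows the clamp at about (325,226) with the light aluminium mount at (308,214). The tray is at (505,213), with the dark bracket at (535,204) and one bright wedge end showing at (518,190). Four turquoise mount look-alikes lie outside the clamp at (256,147), (113,247), (257,330) and (315,320). The mount meant is the grey one in the clamp. Next I'll enlarge the clamp and the tray.

```bash
python3 - <<'E'
import cv2
t=cv2.imread('pics/top0.png'); s=cv2.imread('pics/scene0.png')
cv2.imwrite('pics/c_tray_t.png',cv2.resize(t[150:280,420:590],None,fx=4.6,fy=4.6,interpolation=2))
cv2.imwrite('pics/c_clamp_t.png',cv2.resize(t[160:290,270:385],None,fx=4.6,fy=4.6,interpolation=2))
cv2.imwrite('pics/c_tray_s.png',cv2.resize(s[185:285,45:210],None,fx=4.8,fy=4.8,interpolation=2))
cv2.imwrite('pics/c_clamp_s.png',cv2.resize(s[200:310,258:360],None,fx=5,fy=5,interpolation=2))
E
```

```text
(no output)
```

View pics/c_tray_t.png

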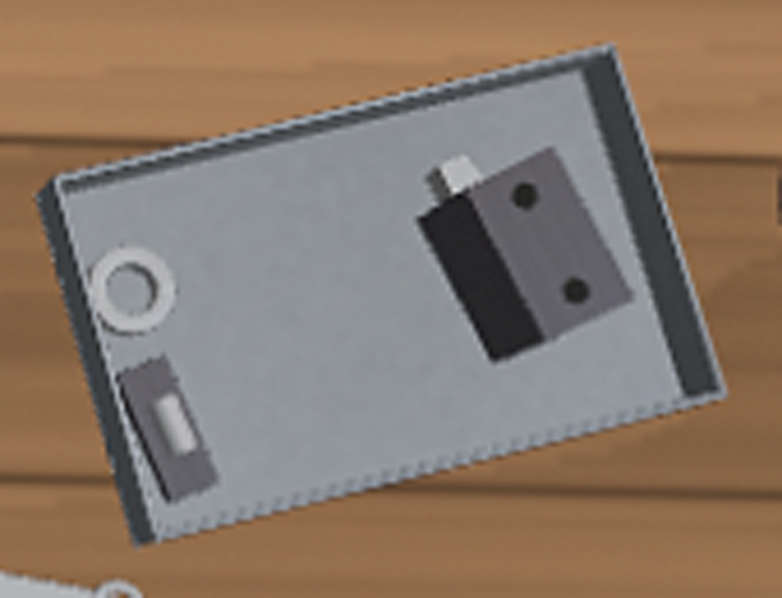

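View pics/c_clamp_t.png

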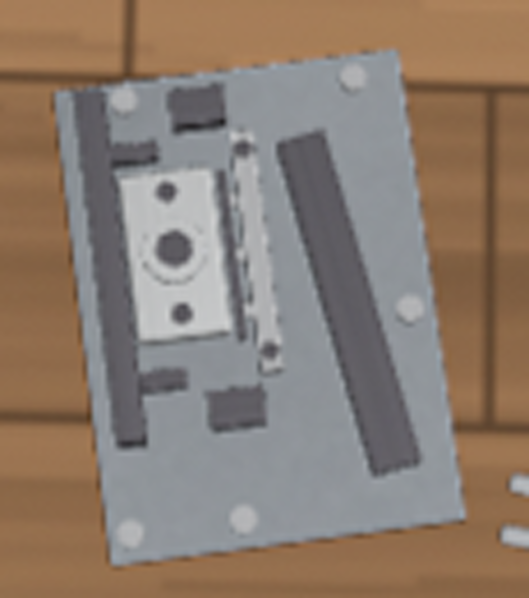

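View pics/c_tray_s.png

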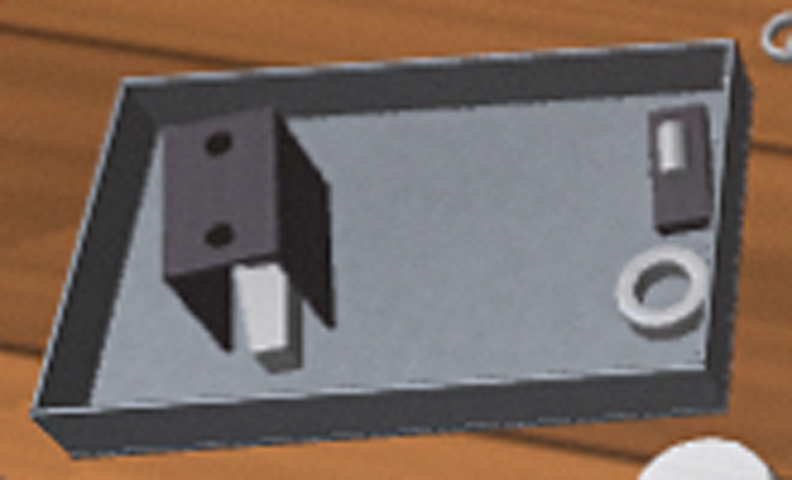

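View pics/c_clamp_s.png

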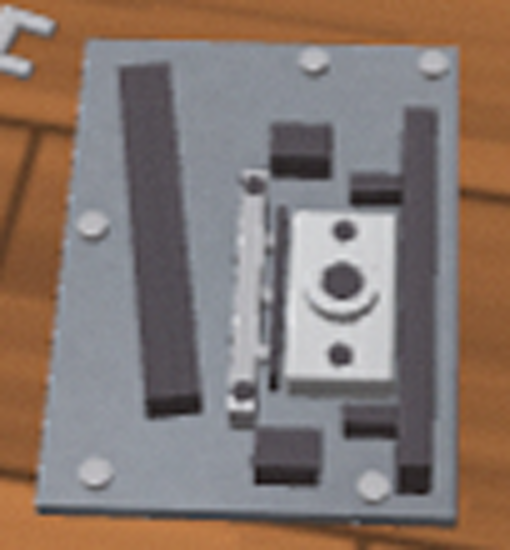

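```bash
cat > fit.py <<'E'
from h import *
def fit2d(model,obs):
    m=np.array(model,float);o=np.array(obs,float);mc=m.mean(0);oc=o.mean(0)
    a=m-mc;b=o-oc
    th=np.arctan2((a[:,0]*b[:,1]-a[:,1]*b[:,0]).sum(),(a*b).sum())
    Rm=np.array([[np.cos(th),-np.sin(th)],[np.sin(th),np.cos(th)]])
    t=oc-Rm@mc
    return th,t,o-(m@Rm.T+t)
def T(th,t,p): 
    Rm=np.array([[np.cos(th),-np.sin(th)],[np.sin(th),np.cos(th)]]); return np.array(p)@Rm.T+t
E
python3 - <<'E'
from fit import *
np.set_printoptions(precision=4,suppress=True)
st=load('top0');ss=load('scene0')
ct=lambda P:(np.array(P,float)+.5)/4.6-.5+np.array([270,160])
cs=lambda P:(np.array(P,float)+.5)/5-.5+np.array([258,200])
# clamp plate corners (+x+y),(+x-y),(-x-y),(-x+y)
mod=np.array([[105,103],[105,-87],[-155,-87],[-155,103]])/1e3
for s,uv in ((st,ct([[55,92],[398,52],[466,518],[111,565]])),(ss,cs([[457,520],[37,512],[86,40],[459,46]]))):
    w=onz(s,uv,.012)[:,:2]; th,t,r=fit2d(mod,w); print('clamp',np.degrees(th),t,'\n',r*1e3)
# ramp top corners z=.032 , mount top corners z=.034, fence z .044
tt=lambda P:(np.array(P,float)+.5)/4.6-.5+np.array([420,150])
ts=lambda P:(np.array(P,float)+.5)/4.8-.5+np.array([45,185])
mod=np.array([[100,160],[100,-160],[-100,-160],[-100,160]])/1e3
for s,uv in ((st,tt([[38,190],[612,44],[727,393],[138,540]])),(ss,ts([[730,375],[33,412],[122,79],[737,40]]))):
    w=onz(s,uv,.045)[:,:2]; th,t,r=fit2d(mod,w); print('tray',np.degrees(th),t,'\n',r*1e3)
# bracket top z=.076 corners, top view
mod=np.array([[45,27],[45,-27],[-45,-27],[-45,27]])/1e3
for s,uv in ((st,tt([[468,192],[552,147],[633,299],[545,341]])),(ss,ts([[276,258],[163,276],[163,127],[275,108]]))):
    w=onz(s,uv,.076)[:,:2]; th,t,r=fit2d(mod,w); print('bracket',np.degrees(th),t,'\n',r*1e3)
# mount
mod=np.array([[45,25],[45,-25],[-45,-25],[-45,25]])/1e3
for s,uv in ((st,ct([[120,178],[213,168],[232,331],[142,341]])),(ss,cs([[392,384],[288,380],[296,209],[393,213]]))):
    w=onz(s,uv,.034)[:,:2]; th,t,r=fit2d(mod,w); print('mount',np.degrees(th),t,'\n',r*1e3)
mod=np.array([[65,6],[65,-6],[-65,-6],[-65,6]])/1e3
for s,uv in ((st,ct([[231,130],[251,130],[285,370],[262,374]])),(ss,cs([[254,412],[229,410],[242,170],[265,170]]))):
    w=onz(s,uv,.032)[:,:2]; th,t,r=fit2d(mod,w); print('bar',np.degrees(th),t,'\n',r*1e3)
E
```

```text
clamp 8.717785861622664 [0.5314 0.2066] 
 [[-0.457  -0.8467]
 [-1.8539  0.6938]
 [ 1.413   0.3839]
 [ 0.898  -0.231 ]]
clamp 8.990273703792553 [0.5348 0.2075] 
 [[-0.2002 -1.566 ]
 [ 0.7219  0.8171]
 [ 0.1878  0.6246]
 [-0.7096  0.1244]]
tray 15.542848174209716 [ 0.5432 -0.2197] 
 [[-4.7948  2.1252]
 [-0.5136 -3.4683]
 [ 2.3374 -3.3885]
 [ 2.971   4.7316]]
tray 15.101069572143043 [ 0.5455 -0.2201] 
 [[ 0.7164  8.051 ]
 [-2.7306 -2.6561]
 [ 0.4899 -2.7945]
 [ 1.5243 -2.6004]]
bracket 26.4829996455198 [ 0.5629 -0.298 ] 
 [[-1.5407 -2.1177]
 [-0.1413  0.5535]
 [ 0.4809  1.1944]
 [ 1.2012  0.3698]]
bracket 25.168100087332565 [ 0.5641 -0.2982] 
 [[ 1.8863  0.9901]
 [-1.7748  0.9436]
 [-1.0363 -1.6339]
 [ 0.9249 -0.2998]]
mount 8.471889483117117 [0.527  0.2542] 
 [[-0.4823 -0.0641]
 [-1.138   0.1402]
 [ 0.381   1.1059]
 [ 1.2393 -1.182 ]]
mount 8.800468260325141 [0.5303 0.2552] 
 [[ 0.8584 -1.1784]
 [-0.2127  1.7007]
 [-1.0729  1.6937]
 [ 0.4273 -2.216 ]]
bar 8.840084696598861 [0.5306 0.2117] 
 [[ 1.5904 -0.4437]
 [ 0.026   0.7334]
 [-0.5182 -0.2389]
 [-1.0982 -0.0508]]
bar 9.16435430880886 [0.533  0.2111] 
 [[-0.242  -0.3939]
 [-1.0786  0.2034]
 [ 0.7062  0.5935]
 [ 0.6144 -0.403 ]]
```

```bash
cat > go.py <<'E'
from h import *
np.set_printoptions(precision=3,suppress=True)
def plan(pos,yaw,flip=None):
    """yaw deg of object x axis; jaws open along object y"""
    o=readout.get_obs(); R0=rot(o['tool_rot']); p=np.array(o['tool_pos'])
    y=np.radians(yaw); best=None
    for f in (1,-1):
        ya=f*np.array([-np.sin(y),np.cos(y),0]); xa=np.array([0,0,-1.])
        Rt=np.c_[xa,ya,np.cross(xa,ya)]
        rv=R.from_matrix(Rt@R0.T).as_rotvec()
        print('flip',f,'turn units',np.degrees(rv)/5)
    print('clock',o['clock'],'pos',p,'shift units',(np.array(pos)-p)/.04,'j',o['joint_positions'],'gap',o['finger_gap'],'F',o['ft_force'])
E
python3 -c "
from go import *
plan([.5635,-.298,.16],25.8)"
```

```text
flip 1 turn units [ -0.004   0.015 -34.173]
flip -1 turn units [-0.01  -0.003  1.827]
clock 0.15 pos [ 0.165 -0.551  0.198] shift units [ 9.967  6.317 -0.949] j [-1.414  0.151  1.438 -0.     1.554 -0.134] gap 0.08514205249391466 F [-0.523 -1.126  0.039]
```

Call:
move_arm --pt "1 0.63 0 0 0 0.2 1" --pt "1 0.63 0 0 0 0.2 1" --pt "1 0.63 0 0 0 0.2 1" --pt "1 0.63 0 0 0 0.2 1" --pt "1 0.63 0 0 0 0.2 1" --pt "1 0.63 0 0 0 0.2 1" --pt "1 0.63 0 0 0 0.2 1" --pt "1 0.63 0 0 0 0.2 1" --pt "1 0.63 0 0 0 0.2 1" --pt "0.97 0.65 -0.2 0 0 0.03 1"

```text
clock: 0.98
tool_pos: [0.5182, -0.3268, 0.1923]
tool_rot: [0.159, 0.69, 0.158, -0.689]
ft_force: [0.6, -1.5, -0.3]
finger_gap: 0.0854
```

Call:
move_arm --pt "0 0 0 0 0 0 1" --pt "0 0 0 0 0 0 1"

```text
clock: 1.15
tool_pos: [0.5174, -0.3264, 0.1903]
tool_rot: [-0.159, -0.689, -0.16, 0.689]
ft_force: [-0.8, -0.2, 0.1]
finger_gap: 0.0853
```

```bash
python3 -c "
from go import *
plan([.5635,-.298,.16],25.8)
snap('wrist','w1')"
```

```text
flip 1 turn units [ 0.022 -0.021 35.961]
flip -1 turn units [-0.014 -0.014 -0.039]
clock 1.15 pos [ 0.517 -0.326  0.19 ] shift units [ 1.152  0.711 -0.758] j [-0.689  0.231  1.358  0.     1.554  0.428] gap 0.08531264638201592 F [-0.784 -0.164  0.113]
```

View pics/w1.png

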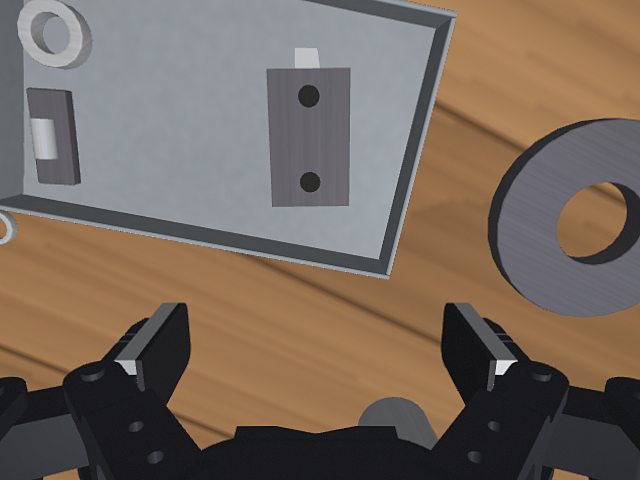

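The wrist view shows the bracket top as a rectangle with corners at about (267,69), (350,68), (349,206) and (273,207). A narrow wedge end shows at (307,57).

```bash
python3 - <<'E'
from fit import *
np.set_printoptions(precision=4,suppress=True)
s=load('w1')
mod=np.array([[45,27],[45,-27],[-45,-27],[-45,27]])/1e3
w=onz(s,[[267,69],[350,68],[349,206],[273,207]],.076)[:,:2]; th,t,r=fit2d(mod,w); print('bracket',np.degrees(th),t,r*1e3)
w=onz(s,[[296,48],[317,48],[319,68],[294.5,69]],.026)[:,:2]; print(w,np.linalg.norm(w[0]-w[1]))
mod=np.array([[100,-160],[-100,-160]])/1e3
w=onz(s,[[456,13],[388,277]],.045)[:,:2]; th,t,r=fit2d(mod,w); print('tray',np.degrees(th),t,r*1e3)
E
```

```text
bracket 26.82599861909825 [ 0.5641 -0.3001] [[ 0.2089 -0.3264]
 [-0.3079  0.3383]
 [-0.1388  0.3409]
 [ 0.2378 -0.3528]]
[[ 0.6173 -0.2623]
 [ 0.6241 -0.2762]
 [ 0.6125 -0.2836]
 [ 0.6038 -0.2674]] 0.01557142897403728
tray 15.09072946886137 [ 0.5462 -0.2244] [[-1.8666 -0.5033]
 [ 1.8666  0.5033]]
```

Call:
move_arm --pt "0.6 0.35 0 0 0 0.15 1" --pt "0.57 0.33 0 0 0 0 1" --pt "0 0 -0.5 0 0 0 1" --pt "0 0 -0.7 0 0 0 1" --pt "0 0 -0.7 0 0 0 1" --pt "0 0 -0.7 0 0 0 1" --pt "0 0 -0.6 0 0 0 1" --pt "0 0 -0.4 0 0 0 1" --pt "0 0 -0.2 0 0 0 1" --pt "0 0 0 0 0 0 1"

```text
clock: 2.03
tool_pos: [0.5616, -0.3015, 0.0379]
tool_rot: [-0.161, -0.688, -0.163, 0.689]
ft_force: [-0.6, -0.0, 0.3]
finger_gap: 0.0853
```

```bash
python3 -c "
from go import *
plan([.564,-.299,.034],26.5)
snap('wrist','w2')"
```

```text
flip 1 turn units [ -0.037   0.024 -35.995]
flip -1 turn units [-0.015 -0.024  0.005]
clock 2.0333 pos [ 0.562 -0.301  0.038] shift units [ 0.06   0.061 -0.098] j [-0.613  0.377  1.486 -0.     1.281  0.495] gap 0.08531964359783215 F [-0.643 -0.012  0.326]
```

View pics/w2.png

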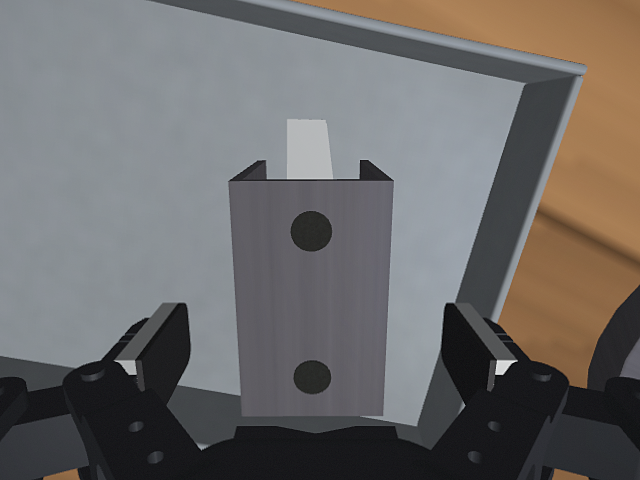

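The fingers straddle the bracket: its centre column is 312 and the finger midpoint is 316. The thin wedge end shows at (308,150). I'll close the gripper now.

Call:
move_arm --pt "0.06 0.06 -0.1 0 0 0 0" --pt "0 0 0 0 0 0 -1" --pt "0 0 0 0 0 0 -1" --pt "0 0 0 0 0 0 -1" --pt "0 0 0 0 0 0 -1" --pt "0 0 0 0 0 0 -1" --pt "0 0 0 0 0 0 -1" --grip_force 40

```text
clock: 2.67
tool_pos: [0.5658, -0.2986, 0.0365]
tool_rot: [0.163, 0.689, 0.162, -0.688]
ft_force: [-1.8, 1.8, 5.5]
finger_gap: 0.0518
```

Call:
move_arm --pt "0 0 0.2 0 0 0 -1" --pt "0 0 0.5 0 0 0 -1" --pt "0 0 0.7 0 0 0 -1" --pt "0 0 0.7 0 0 0 -1" --pt "0 0 0.5 0 0 0 -1" --pt "0 0 0.2 0 0 0 -1" --pt "0 0 0 0 0 0 -1"

```text
clock: 3.25
tool_pos: [0.5661, -0.2989, 0.1497]
tool_rot: [0.163, 0.689, 0.162, -0.687]
ft_force: [0.5, -0.1, -2.9]
finger_gap: 0.052
```

```bash
python3 -c "
from fit import *
from go import *
np.set_printoptions(precision=4,suppress=True)
print(T(np.radians(15.2),np.array([.545,-.2215]),[[0,.045],[0,.035]]))
plan([.533,-.178,.11],15.2)
snap('wrist','w3');snap('top','t3');snap('scene','s3')
t=cv2.imread('pics/t3.png'); cv2.imwrite('pics/t3c.png',cv2.resize(t[130:330,400:640],None,fx=3.3,fy=3,interpolation=2))"
```

```text
[[ 0.5332 -0.1781]
 [ 0.5358 -0.1877]]
flip 1 turn units [-0.0439  0.0373 33.7268]
flip -1 turn units [ 0.0252  0.0298 -2.2732]
clock 3.25 pos [ 0.5661 -0.2989  0.1497] shift units [-0.8276  3.0232 -0.9923] j [-0.6061  0.3026  1.3507  0.      1.4849  0.501 ] gap 0.05203738776432414 F [ 0.5006 -0.1494 -2.9036]
```

View pics/w3.png

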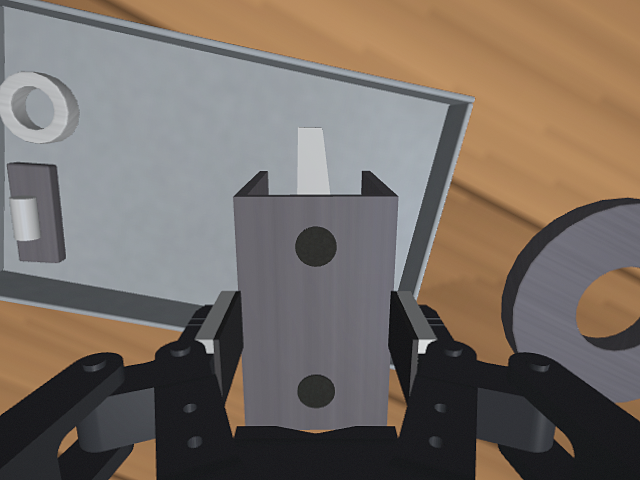

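View pics/s3.png

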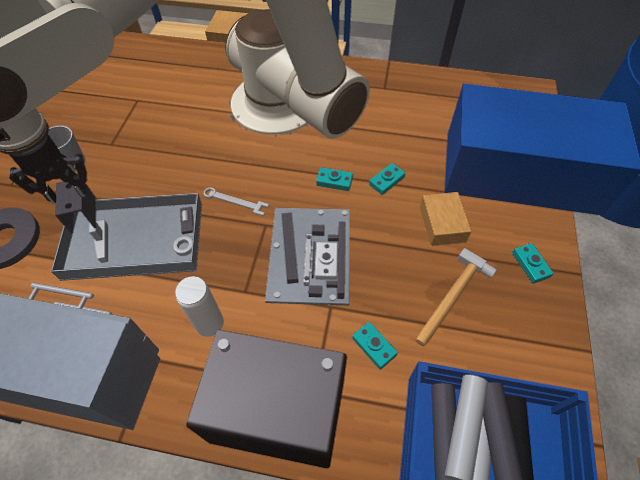

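The bracket is lifted, with its bottom edges at z ≈ 0.117. The wedge stays in the tray, its thin end at (311,130) in the wrist view. Next I'll carry the bracket to the free floor.

Call:
move_arm --pt "-0.1 0.4 0 0 0 -0.4 -1" --pt "-0.2 0.7 0 0 0 -0.6 -1" --pt "-0.2 0.7 0 0 0 -0.6 -1" --pt "-0.2 0.7 0 0 0 -0.6 -1" --pt "-0.1 0.4 0 0 0 -0.1 -1" --pt "0 0 -0.4 0 0 0 -1" --pt "0 0 -0.7 0 0 0 -1" --pt "0 0 -0.6 0 0 0 -1" --pt "0 0 -0.5 0 0 0 -1" --pt "0 0 0 0 0 0 -1"

```text
clock: 4.23
tool_pos: [0.5307, -0.1811, 0.054]
tool_rot: [-0.091, -0.699, -0.094, 0.703]
ft_force: [-0.7, 0.3, -4.1]
finger_gap: 0.0519
```

```bash
python3 -c "
from go import *
plan([.5345,-.183,.0365],15.2)
snap('wrist','w4')"
```

```text
flip 1 turn units [ -0.13    0.066 -35.972]
flip -1 turn units [-0.042 -0.083  0.027]
clock 4.2333 pos [ 0.531 -0.181  0.054] shift units [ 0.094 -0.046 -0.437] j [-0.466  0.218  1.658  0.     1.273  0.842] gap 0.05186625003385949 F [-0.711  0.326 -4.127]
```

View pics/w4.png

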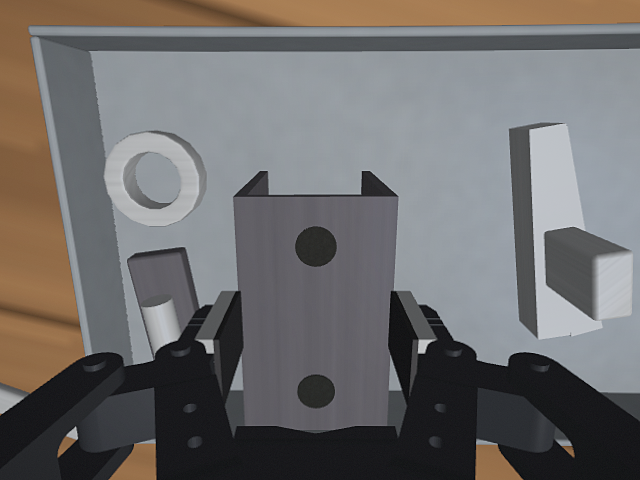

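Call:
move_arm --pt "0.1 -0.25 0 -0.04 -0.08 0 -1" --pt "0 0 -0.2 0 0 0 -1" --pt "0 0 -0.1 0 0 0 -1" --pt "0 0 -0.08 0 0 0 -1" --pt "0 0 -0.04 0 0 0 -1" --pt "0 0 0 0 0 0 -1"

```text
clock: 4.78
tool_pos: [0.5373, -0.1923, 0.0423]
tool_rot: [0.094, 0.703, 0.091, -0.699]
ft_force: [-0.4, 0.7, -3.5]
finger_gap: 0.052
```

Call:
move_arm --pt "0 0 -0.06 0 0 0 -1" --pt "0 0 -0.05 0 0 0 -1" --pt "0 0 -0.04 0 0 0 -1" --pt "0 0 0 0 0 0 -1"

```text
clock: 5.12
tool_pos: [0.5375, -0.1924, 0.0366]
tool_rot: [0.094, 0.703, 0.091, -0.699]
ft_force: [-0.4, -0.2, -2.9]
finger_gap: 0.0523
```

Call:
move_arm --pt "0 0 -0.02 0 0 0 -1" --pt "0 0 -0.02 0 0 0 -1" --pt "0 0 0 0 0 0 -1"

```text
clock: 5.37
tool_pos: [0.5377, -0.1925, 0.0363]
tool_rot: [0.094, 0.704, 0.091, -0.698]
ft_force: [-7.3, 4.5, 17.1]
finger_gap: 0.0514
```

Contact with the floor. I'll release, rise and look.

Call:
move_arm --pt "0 0 0.02 0 0 0 0.2" --pt "0 0 0 0 0 0 1" --pt "0 0 0 0 0 0 1" --pt "0 0 0 0 0 0 1" --pt "0 0 0 0 0 0 1" --pt "0 0 0.4 0 0 0 1" --pt "0 0 0.8 0 0 0 1" --pt "0 0 0.8 0 0 0 1" --pt "0 0 0.8 0 0 0 1" --pt "0 0 0.6 0 0 0 1"

```text
clock: 6.2
tool_pos: [0.5377, -0.1926, 0.1745]
tool_rot: [0.095, 0.704, 0.091, -0.698]
ft_force: [-0.3, -0.6, 0.4]
finger_gap: 0.0851
```

Call:
move_arm --pt "0 -0.5 0.3 0.1 0.05 0 1" --pt "0 -0.7 0.3 0 0 0 1" --pt "0 -0.7 0 0 0 0 1" --pt "0 0 0 0 0 0 1" --pt "0 0 0 0 0 0 1"

```text
clock: 6.62
tool_pos: [0.5372, -0.2696, 0.1953]
tool_rot: [0.09, 0.702, 0.094, -0.7]
ft_force: [-0.5, 1.2, -0.3]
finger_gap: 0.0856
```

```bash
python3 -c "
from go import *
plan([.564,-.299,.16],26.5)
snap('wrist','w5');snap('top','t5')"
```

```text
flip 1 turn units [  0.026   0.1   -33.691]
flip -1 turn units [-0.068  0.018  2.309]
clock 6.6167 pos [ 0.537 -0.27   0.195] shift units [ 0.67  -0.735 -0.881] j [-0.597  0.206  1.378  0.006  1.558  0.713] gap 0.08556883982795872 F [-0.463  1.161 -0.296]
```

View pics/w5.png

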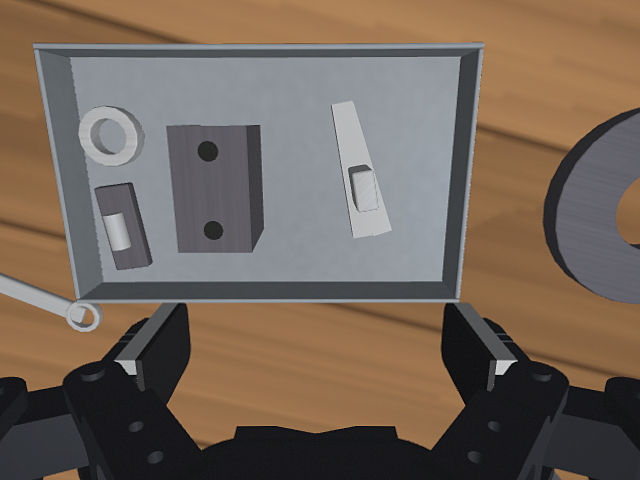

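View pics/t5.png

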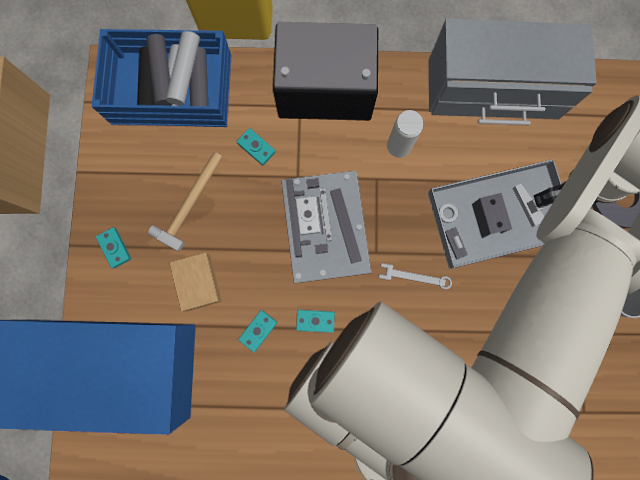

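The bracket stands upright on the tray floor, its top at (210,190) in the wrist view. The wedge is bare, with its thin end at (343,103), its tab at (364,188) and its back end at (372,235). I'll enlarge it.

```bash
python3 - <<'E'
import cv2
t=cv2.imread('pics/w5.png')
cv2.imwrite('pics/w5c.png',cv2.resize(t[90:250,310:410],None,fx=5,fy=3.7*5/3.7*0.74,interpolation=2) if 0 else cv2.resize(t[95:245,310:410],None,fx=4,fy=4,interpolation=2))
E
```

```text
(no output)
```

View pics/w5c.png

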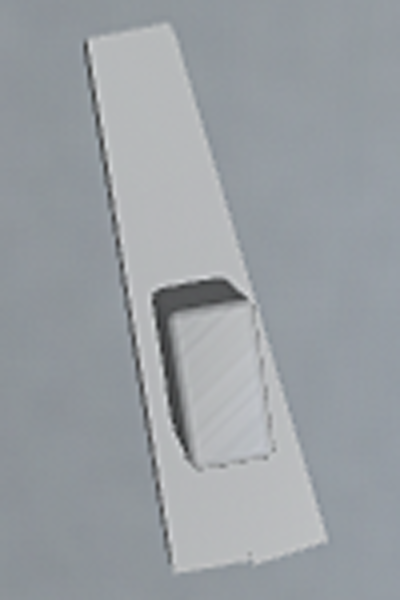

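```bash
python3 - <<'E'
from fit import *
from go import *
np.set_printoptions(precision=4,suppress=True)
s=load('w5')
c=lambda P:(np.array(P,float)+.5)/4-.5+np.array([310,95])
mod=np.array([[65,12.5],[65,-4.25],[-45,-20.75],[-45,12.5]])/1e3
w=onz(s,c([[87,38],[170,22],[327,541],[172,572]]),.026)[:,:2]; th,t,r=fit2d(mod,w); print('wedge',np.degrees(th),t,r*1e3)
yaw=np.degrees(th);tt=t
mod=np.array([[15,8],[15,-8],[-15,-8],[-15,8]])/1e3
w=onz(s,c([[174,308],[250,298],[273,459],[198,470]]),.066)[:,:2]; th,t,r=fit2d(mod,w); print('tab',np.degrees(th),t,r*1e3)
mod=np.array([[45,27],[45,-27],[-45,-27],[-45,27]])/1e3
w=onz(s,[[167,126],[247,126],[252,251],[178,251]],.076)[:,:2]; th,t,r=fit2d(mod,w); print('bracket',np.degrees(th),t,r*1e3)
plan([*tt,.1],yaw)
E
```

```text
wedge 25.211956712730068 [ 0.5639 -0.2997] [[-0.2286 -0.4294]
 [-0.3648 -0.0722]
 [ 0.7151  0.4697]
 [-0.1217  0.0319]]
tab 24.583787503057863 [ 0.5639 -0.3005] [[ 0.6884 -0.8417]
 [-0.738   1.0419]
 [-0.5252  0.806 ]
 [ 0.5749 -1.0062]]
bracket 14.866326676404686 [ 0.5368 -0.194 ] [[-0.8317 -0.2721]
 [-0.577  -0.2321]
 [ 0.8051  0.1907]
 [ 0.6035  0.3135]]
flip 1 turn units [  0.0275   0.1032 -33.968 ]
flip -1 turn units [-0.0694  0.0185  2.0319]
clock 6.7167 pos [ 0.5373 -0.2681  0.1954] shift units [ 0.6639 -0.7901 -2.3841] j [-0.5946  0.2052  1.3795  0.0061  1.5585  0.7134] gap 0.08523951006122785 F [-0.0195  0.9958  0.1623]
```

Call:
move_arm --pt "0.33 -0.4 -0.2 -0.07 0.02 1 1" --pt "0.34 -0.4 -0.6 0 0 1 1" --pt "0 0 -0.8 0 0 0 1" --pt "0 0 -0.7 0 0 0 1" --pt "0 0 -0.6 0 0 0 1" --pt "0 0 -0.3 0 0 0 1" --pt "0 0 0 0 0 0 1" --pt "0 0 0 0 0 0 1"

```text
clock: 7.38
tool_pos: [0.5646, -0.3, 0.0685]
tool_rot: [0.154, 0.69, 0.153, -0.69]
ft_force: [0.8, -0.1, 0.9]
finger_gap: 0.0857
```

```bash
python3 -c "
from go import *
plan([.5639,-.300,.034],25.1)
snap('wrist','w6')"
```

```text
flip 1 turn units [  0.016  -0.011 -35.999]
flip -1 turn units [0.007 0.01  0.001]
clock 7.3833 pos [ 0.565 -0.3    0.068] shift units [-0.016  0.    -0.862] j [-0.609  0.353  1.453 -0.     1.335  0.524] gap 0.08569632546634266 F [ 0.836 -0.086  0.935]
```

View pics/w6.png

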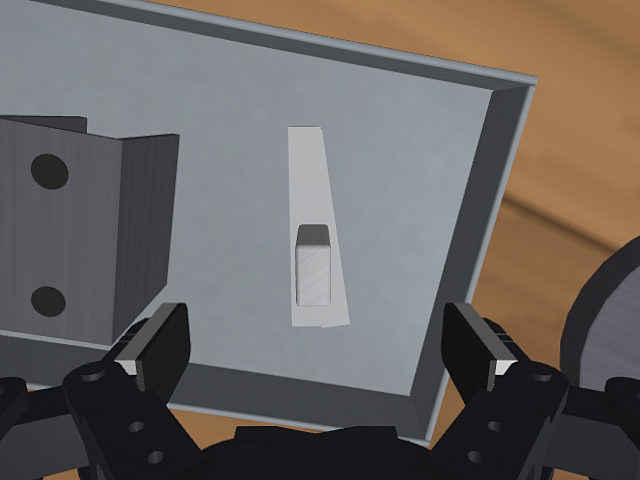

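The wedge is aligned with the tool; the tab column is 313 and the finger midpoint is 316. I'll descend and grip.

Call:
move_arm --pt "0 0 -0.4 0 0 0 1" --pt "0 0 -0.3 0 0 0 1" --pt "0 0 -0.16 0 0 0 0.3" --pt "0 0 0 0 0 0 -0.2" --pt "0 0 0 0 0 0 -1" --pt "0 0 0 0 0 0 -1" --pt "0 0 0 0 0 0 -1" --pt "0 0 0 0 0 0 -1" --pt "0 0 0 0 0 0 -1" --pt "0 0 0 0 0 0 -1" --grip_force 70

```text
clock: 8.27
tool_pos: [0.5643, -0.3005, 0.0336]
tool_rot: [0.154, 0.691, 0.153, -0.69]
ft_force: [-0.4, 0.1, 1.2]
finger_gap: -0.0003
```

Call:
move_arm --pt "0 0 0 0 0 0 -1" --pt "0 0 0 0 0 0 -1"

```text
clock: 8.43
tool_pos: [0.5642, -0.3005, 0.0334]
tool_rot: [0.154, 0.69, 0.153, -0.69]
ft_force: [-0.9, -0.9, 0.1]
finger_gap: 0.0001
```

The gap went to zero, so the fingers missed the tab. I'll look.

```bash
python3 -c "
from go import *
snap('wrist','w7');snap('scene','s7');snap('top','t7')
s=cv2.imread('pics/s7.png'); cv2.imwrite('pics/s7c.png',cv2.resize(s[140:300,20:220],None,fx=4,fy=3.75,interpolation=2))"
```

```text
(no output)
```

View pics/w7.png

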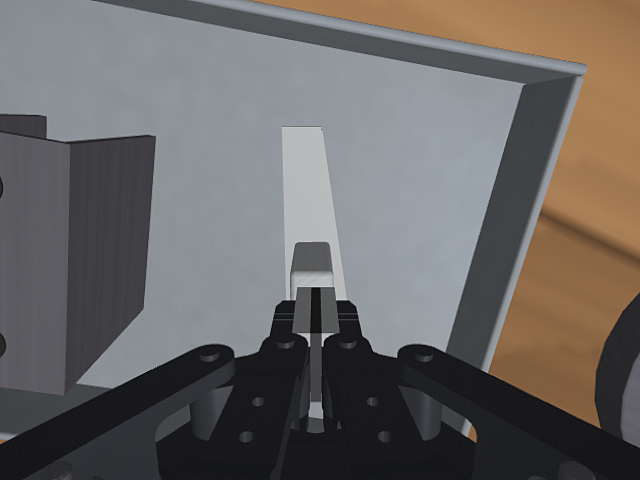

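View pics/s7c.png

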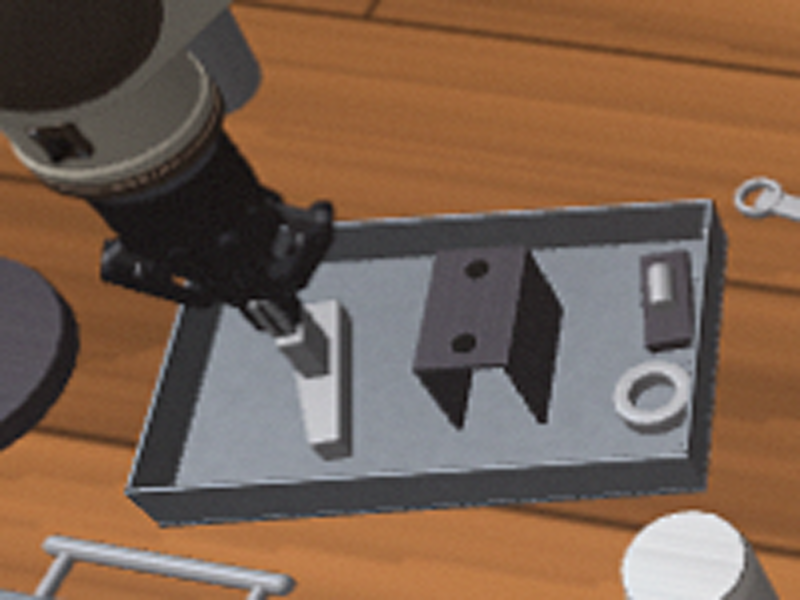

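```bash
python3 - <<'E'
from go import *
from fit import *
s=load('w7');o=readout.get_obs();p=o['tool_pos'];Rt=rot(o['tool_rot'])
print(p,Rt); print('cam eye in tool',Rt.T@(s['eye']-p), 'axis',Rt.T@(-rot(s['attitude'])[:,2]))
print('tcp px',proj(s,p),'grasp',proj(s,p-Rt[:,0]*.019), proj(s,p-Rt[:,0]*.05))
y=np.radians(25.1)
c=T(y,np.array([.5639,-.3]),np.array([[65,12.5],[65,-4.25],[15,8],[15,-8],[-15,-8]])/1e3)
print(proj(s,np.c_[c,[.026,.026,.066,.066,.066]]))
st=load('t7');print('top',proj(st,np.c_[c,[.026,.026,.066,.066,.066]]), proj(st,p))
t=cv2.imread('pics/t7.png'); cv2.imwrite('pics/t7c.png',cv2.resize(t[150:260,480:600],None,fx=5,fy=5,interpolation=2))
E
```

```text
[ 0.564 -0.3    0.033] [[ 0.001  0.424 -0.906]
 [-0.001 -0.906 -0.424]
 [-1.     0.001 -0.   ]]
cam eye in tool [-0.176  0.001 -0.067] axis [ 0.963 -0.     0.268]
tcp px [[313.427 276.834]] grasp [[313.195 293.881]] [[312.686 331.359]]
[[282.05  125.525]
 [321.973 125.519]
 [289.184 270.646]
 [333.567 270.617]
 [332.721 345.225]]
top [[515.482 185.153]
 [521.352 182.563]
 [532.476 198.924]
 [538.256 196.344]
 [543.899 207.509]] [[532.982 205.852]]
```

View pics/t7c.png

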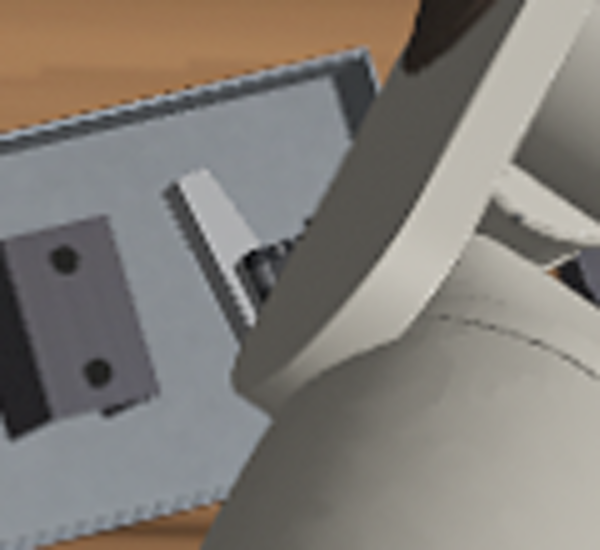

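```bash
python3 - <<'E'
from go import *
from fit import *
s=load('w7');ss=load('s7');o=readout.get_obs();p=o['tool_pos'];Rt=rot(o['tool_rot'])
print('tcp scene',proj(ss,p), 'up30',proj(ss,p+[0,0,.03]),'up50',proj(ss,p+[0,0,.05]))
for h in (0,.02,.03,.04,.05):
  print(h,[proj(s,p-Rt[:,0]*h-Rt[:,2]*f)[0] for f in (-.011,0,.011)])
im=cv2.imread('pics/s7.png'); cv2.imwrite('pics/s7d.png',cv2.resize(im[185:265,40:130],None,fx=7,fy=7,interpolation=2))
im=cv2.imread('pics/w7.png'); cv2.imwrite('pics/w7d.png',cv2.resize(im[220:420,230:400],None,fx=3,fy=3,interpolation=2))
E
```

```text
tcp scene [[ 96.932 234.056]] up30 [[ 91.658 227.198]] up50 [[ 88.006 222.446]]
0 [array([313.452, 299.698]), array([313.427, 276.834]), array([313.401, 253.256])]
0.02 [array([313.213, 320.031]), array([313.182, 294.881]), array([313.149, 268.864])]
0.03 [array([313.073, 332.029]), array([313.037, 305.556]), array([312.999, 278.12 ])]
0.04 [array([312.914, 345.56 ]), array([312.873, 317.618]), array([312.83, 288.6 ])]
0.05 [array([312.733, 360.943]), array([312.686, 331.359]), array([312.636, 300.566])]
```

View pics/s7d.png

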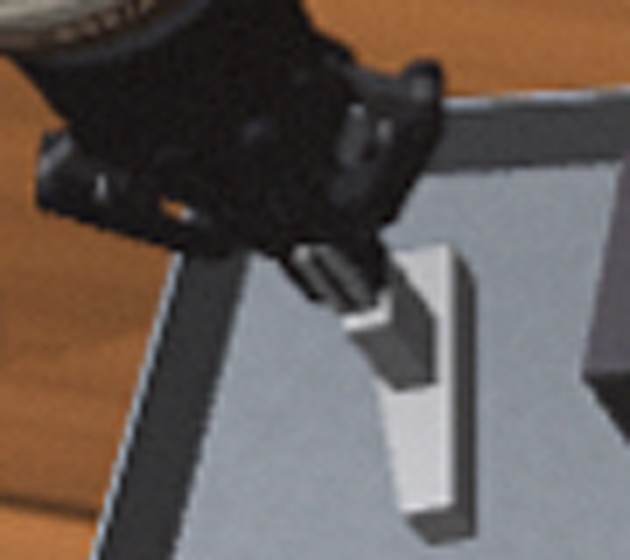

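View pics/w7d.png

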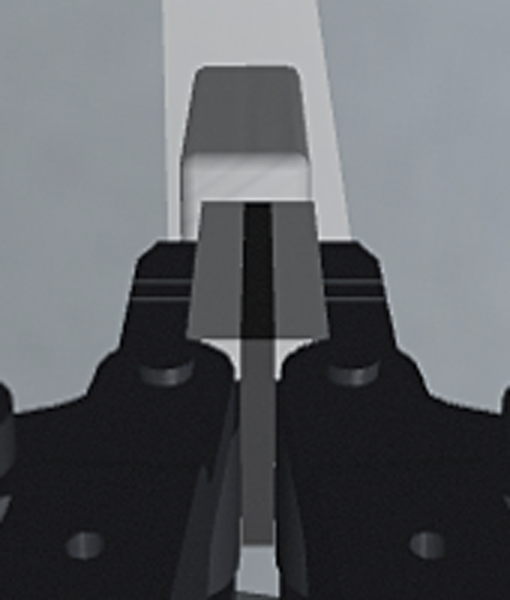

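```bash
python3 - <<'E'
from go import *
from fit import *
s=load('w7');ss=load('s7');o=readout.get_obs();p=np.array(o['tool_pos']);Rt=rot(o['tool_rot'])
P,e=tri(s,(316,287),ss,(90.3,228.6)); print(P,e,'in tool',Rt.T@(P-p))
P,e=tri(s,(291,271),ss,(40+343/7,185+322/7)); print('tab top front -y?',P,e)
P,e=tri(s,(331,271),ss,(40+343/7,185+322/7)); print('tab top front -y?',P,e)
im=cv2.imread('pics/w3.png'); cv2.imwrite('pics/w3d.png',cv2.resize(im[170:440,190:450],None,fx=2.2,fy=2.2,interpolation=2))
im=cv2.imread('pics/s3.png'); cv2.imwrite('pics/s3d.png',cv2.resize(im[130:270,0:140],None,fx=4.2,fy=4.2,interpolation=2))
E
```

```text
[ 0.573 -0.297  0.07 ] 0.0017334108670536547 in tool [-0.037  0.001 -0.01 ]
tab top front -y? [ 0.584 -0.286  0.085] 0.005498233780993191
tab top front -y? [ 0.579 -0.299  0.067] 0.003335800014406665
```

View pics/w3d.png

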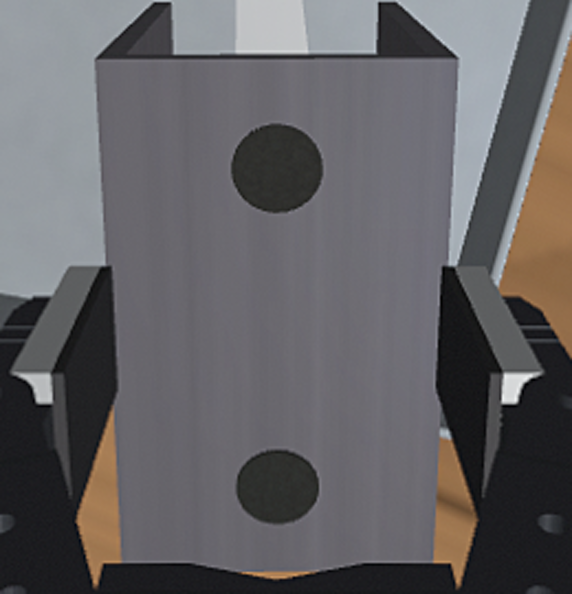

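View pics/s3d.png

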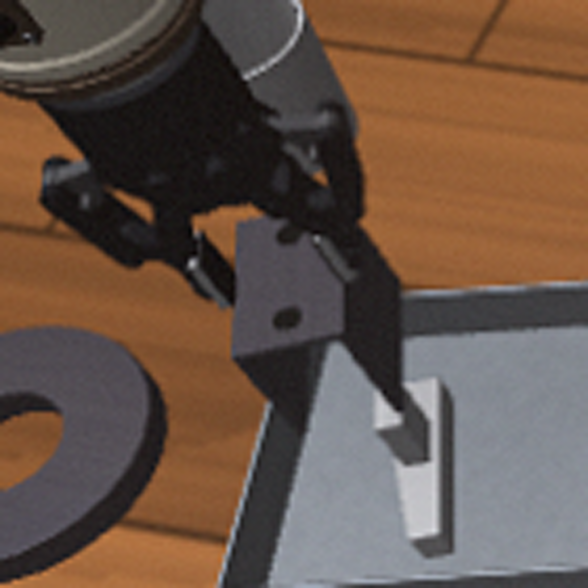

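The wrist depth, from the pad spacing in pixels, and the scene/wrist triangulation agree. The shut finger tips are really about 37 mm above the reported TCP, at z ≈ 0.070 when the report says 0.033. So the fingers closed just over the tab (top at 0.066), and nothing was disturbed. I'll allow for this offset: open, go 36 mm lower and grip.

Call:
move_arm --pt "0 0 0 0 0 0 1" --pt "0 0 0 0 0 0 1" --pt "0 0 0 0 0 0 1" --pt "0 0 0 0 0 0 1" --pt "0 0 0 0 0 0 1" --pt "0 0 0 0 0 0 1" --pt "0 0 -0.2 0 0 0 1" --pt "0 0 -0.2 0 0 0 1" --pt "0 0 -0.1 0 0 0 1" --pt "0 0 0 0 0 0 1"

```text
clock: 9.42
tool_pos: [0.5635, -0.3, 0.0115]
tool_rot: [-0.153, -0.69, -0.154, 0.691]
ft_force: [-0.2, -0.4, -0.1]
finger_gap: 0.0853
```

```bash
python3 -c "
from go import *
plan([.5639,-.300,-.003],25.1)
snap('wrist','w8');snap('scene','s8')
s=cv2.imread('pics/s8.png'); cv2.imwrite('pics/s8c.png',cv2.resize(s[170:270,20:150],None,fx=6,fy=6,interpolation=2))"
```

```text
flip 1 turn units [ -0.023   0.015 -35.991]
flip -1 turn units [-0.009 -0.015  0.009]
clock 9.4167 pos [ 0.564 -0.3    0.012] shift units [ 0.01  -0.    -0.363] j [-0.61   0.402  1.509 -0.     1.232  0.524] gap 0.0853286745864727 F [-0.229 -0.356 -0.068]
```

View pics/s8c.png

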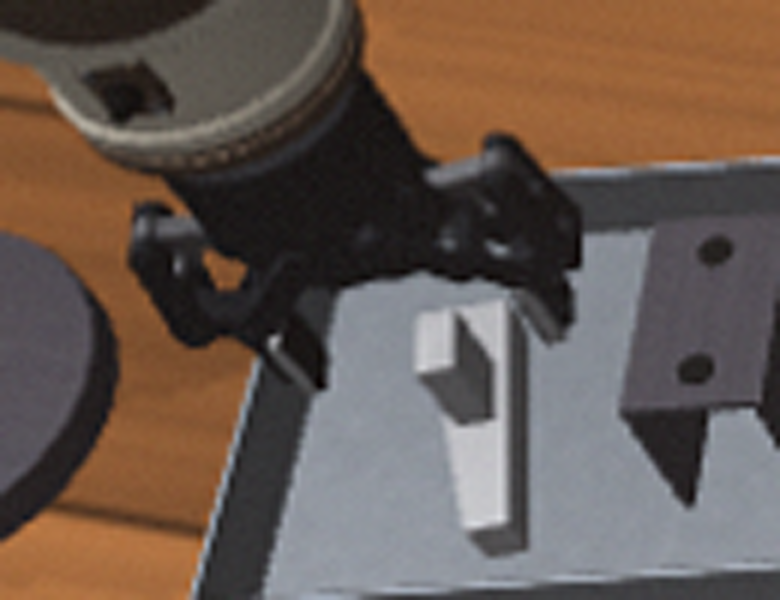

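View pics/w8.png

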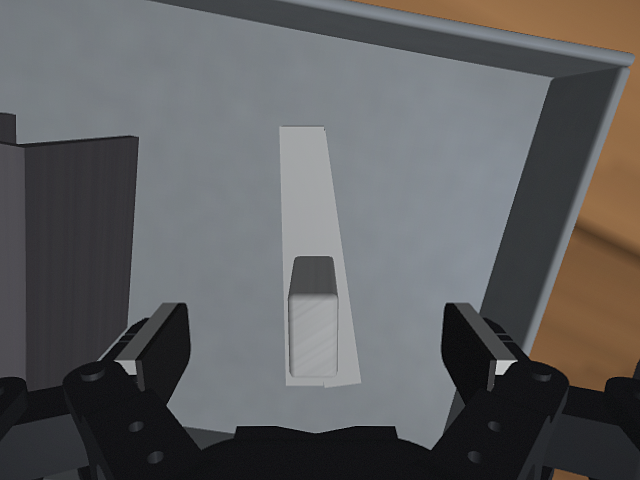

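The fingers straddle the tab (column 313) and reach down beside it. Descending and gripping.

Call:
move_arm --pt "0 0 -0.2 0 0 0 1" --pt "0 0 -0.16 0 0 0 1" --pt "0 0 0 0 0 0 0.2" --pt "0 0 0 0 0 0 -0.2" --pt "0 0 0 0 0 0 -1" --pt "0 0 0 0 0 0 -1" --pt "0 0 0 0 0 0 -1" --pt "0 0 0 0 0 0 -1" --pt "0 0 0 0 0 0 -1" --pt "0 0 0 0 0 0 -1" --grip_force 70

```text
clock: 10.35
tool_pos: [0.5643, -0.3005, -0.0008]
tool_rot: [0.154, 0.691, 0.153, -0.69]
ft_force: [-0.5, 0.4, 2.2]
finger_gap: 0.0149
```

Call:
move_arm --pt "0 0 0.2 0 0 0 -1" --pt "0 0 0.3 0 0 0 -1" --pt "0 0 0.2 0 0 0 -1" --pt "0 0 0 0 0 0 -1" --pt "0 0 0 0 0 0 -1"

```text
clock: 10.77
tool_pos: [0.5646, -0.3007, 0.0278]
tool_rot: [0.154, 0.691, 0.153, -0.69]
ft_force: [-0.5, 0.2, -3.8]
finger_gap: 0.015
```

```bash
python3 -c "
from go import *
plan([.5639,-.300,-.003],25.1)
snap('wrist','w9');snap('scene','s9')
s=cv2.imread('pics/s9.png'); cv2.imwrite('pics/s9c.png',cv2.resize(s[170:270,20:150],None,fx=6,fy=6,interpolation=2))"
```

```text
flip 1 turn units [  0.033  -0.025 -35.992]
flip -1 turn units [0.016 0.021 0.008]
clock 10.7667 pos [ 0.565 -0.301  0.028] shift units [-0.016  0.017 -0.77 ] j [-0.61   0.387  1.494 -0.     1.258  0.524] gap 0.015010842337390773 F [-0.539  0.229 -3.797]
```

View pics/s9c.png

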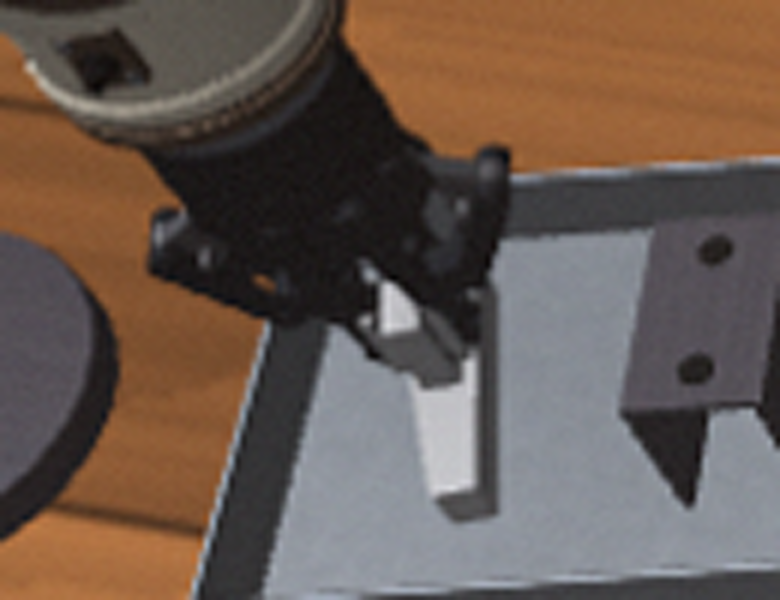

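View pics/w9.png

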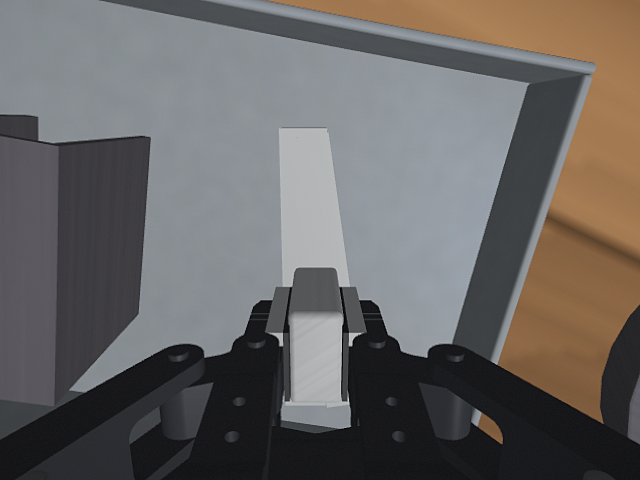

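The tab is gripped (gap 15 mm, 3.8 N of weight) and the wedge hangs level, its thin end at (303,128). Next I'll measure how it sits in the grip and plan the carry.

```bash
cat > held.py <<'E'
from fit import *
from go import *
def held(tag,px,o,off=.0048):
    s=load(tag); p=np.array(o['tool_pos']);Rt=rot(o['tool_rot'])
    mod=np.array([[65,12.5],[65,-4.25],[-45,12.5],[-45,-20.75]])/1e3
    w=onz(s,px,p[2]+off+.022)[:,:2]; th,t,r=fit2d(mod,w)
    yt=np.degrees(np.arctan2(-Rt[1,2],-Rt[0,2]))
    print('wedge yaw',np.degrees(th),'tool yaw',yt,'tab-tcp local mm',T(np.radians(-yt),0,(t-p[:2])*1e3),'res',r*1e3)
E
python3 - <<'E'
from held import *
im=cv2.imread('pics/w9.png'); cv2.imwrite('pics/w9d.png',cv2.resize(im[110:430,250:380],None,fx=4,fy=1.8,interpolation=2))
o=readout.get_obs()
held('w9',[[279,128],[328,128],[285,403],[351,405]],o)
y=np.radians(8.85);c0=np.array([.533,.207])
for P in ([-92,-18.5],[10,-6.5]):
    print(P,T(y,c0,np.array(P)/1e3))
g=T(y,c0,np.array([-92,-18.5])/1e3)
plan([g[0],g[1],.15],8.85)
E
```

```text
wedge yaw 23.467302991103995 tool yaw 25.05950198944853 tab-tcp local mm [-0.501  0.44 ] res [[-0.037  0.068]
 [ 0.45   0.146]
 [ 1.078 -2.786]
 [-1.49   2.572]]
[-92, -18.5] [0.445 0.175]
[10, -6.5] [0.544 0.202]
flip 1 turn units [-0.006  0.007 32.758]
flip -1 turn units [ 0.005  0.004 -3.242]
clock 10.8667 pos [ 0.564 -0.3    0.027] shift units [-2.978 11.873  3.082] j [-0.61   0.388  1.495 -0.     1.258  0.524] gap 0.015296503345993574 F [ 0.188  0.184 -4.357]
```

View pics/w9d.png

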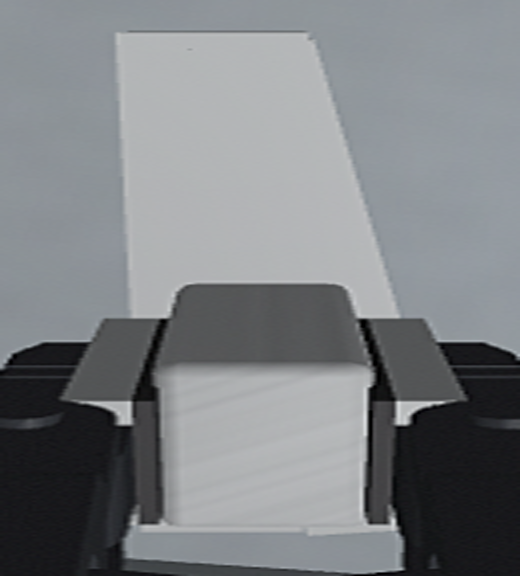

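Call:
move_arm --pt "0 0 0.5 0 0 0 -1" --pt "0 0 0.8 0 0 0 -1" --pt "0 0 0.6 0 0 0 -1" --pt "-0.1 0.4 0 0 0 -0.2 -1" --pt "-0.2 0.8 0 0 0 -0.2 -1" --pt "-0.2 0.9 0 0 0 -0.2 -1" --pt "-0.2 0.9 0 0 0 -0.2 -1" --pt "-0.2 0.9 0 0 0 -0.2 -1" --pt "-0.2 0.9 0 0 0 -0.2 -1" --pt "-0.2 0.9 0 0 0 -0.2 -1"

```text
clock: 11.7
tool_pos: [0.5113, -0.0709, 0.1025]
tool_rot: [0.111, 0.698, 0.11, -0.698]
ft_force: [0.7, 0.2, -3.4]
finger_gap: 0.0154
```

Call:
move_arm --pt "-0.25 0.9 0 0 0 -0.25 -1" --pt "-0.25 0.9 0 0 0 -0.25 -1" --pt "-0.25 0.9 0 0 0 -0.25 -1" --pt "-0.25 0.9 0 0 0 -0.25 -1" --pt "-0.25 0.9 0 0 0 -0.25 -1" --pt "-0.2 0.8 0 0 0 -0.25 -1" --pt "-0.1 0.4 0 0 0 -0.2 -1" --pt "0 0 0 0 0 0 -1" --pt "0 0 0 0 0 0 -1"

```text
clock: 12.45
tool_pos: [0.4498, 0.1562, 0.1026]
tool_rot: [-0.06, -0.705, -0.059, 0.705]
ft_force: [0.1, -0.4, -3.5]
finger_gap: 0.0148
```

```bash
python3 -c "
from go import *
plan([.445,.175,.08],8.85)
snap('wrist','w10');snap('scene','s10')"
```

```text
flip 1 turn units [-0.     0.017 35.832]
flip -1 turn units [ 0.011  0.    -0.168]
clock 12.45 pos [0.45  0.156 0.103] shift units [-0.119  0.47  -0.565] j [ 0.173 -0.002  1.798 -0.001  1.346  1.575] gap 0.014778429952216222 F [ 0.118 -0.391 -3.508]
```

View pics/w10.png

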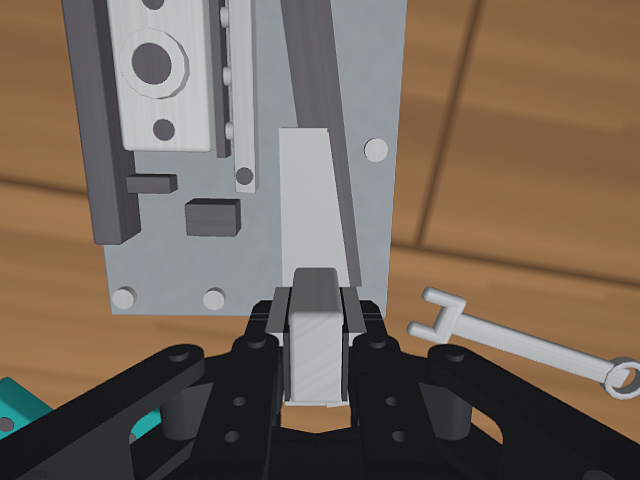

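View pics/s10.png

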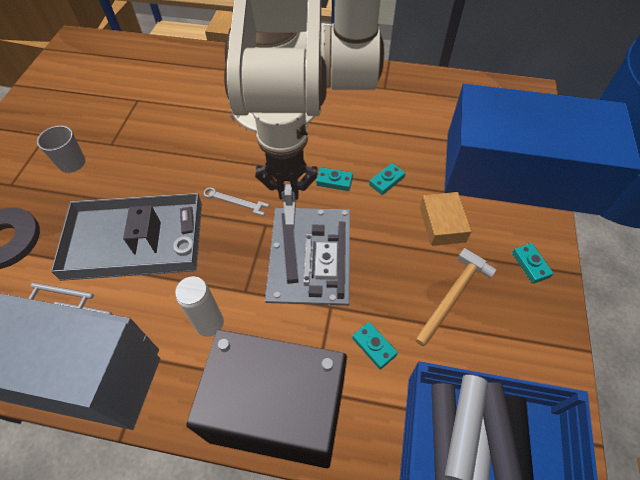

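The wrist view shows the wedge over the clamp. The plate's back corners are at (111,315) and (386,314), the mount's back edge runs (126,152)–(211,149), and the bar's end is at (245,191). I'll refine the clamp pose from this view.

```bash
python3 - <<'E'
from held import *
np.set_printoptions(precision=4,suppress=True)
s=load('w10'); y=np.radians(8.85);c0=np.array([.533,.207])
def loc(px,z): return T(-y,0,onz(s,px,z)[:,:2]-c0)*1e3
print('plate corners exp (-155,103),(-155,-87)\n',loc([[112,315],[386,314]],.012))
print('bar back end z32 exp x-65, y -4+b..8+b\n',loc([[235,191],[256,191]],.032))
print('mount back z34 exp x-45 y 25..75\n',loc([[128,150],[211,149]],.034))
print('bar left/right edge front (rows 0)', loc([[233,0],[249,0],[258,100]],.032))
print('ramp face top z32', loc([[280,0],[347,285],[360,285]],.032), 'ramp face y at x', )
print('right plate edge (y=-87)',loc([[407,0],[396,150]],.012))
print('fence inner z44 y75',loc([[87,0],[134,235],[120,243]],.044))
o=readout.get_obs();p=o['tool_pos'];print(T(-y,0,p[:2]-c0)*1e3)
print('wedge front corners', loc([[279,128],[327,128]],p[2]+.0268), loc([[279,128],[327,128]],p[2]+.0248))
im=cv2.imread('pics/w10.png'); cv2.imwrite('pics/w10d.png',cv2.resize(im[0:330,90:420],None,fx=1.8,fy=1.8,interpolation=2))
E
```

```text
plate corners exp (-155,103),(-155,-87)
 [[-154.4013  100.4426]
 [-151.176   -87.9966]]
bar back end z32 exp x-65, y -4+b..8+b
 [[-63.7395   9.333 ]
 [-63.5477  -3.0039]]
mount back z34 exp x-45 y 25..75
 [[-41.0005  68.4751]
 [-39.6046  21.643 ]]
bar left/right edge front (rows 0) [[ 36.4351   6.458 ]
 [ 36.5922  -1.8678]
 [-12.67    -5.3483]]
ramp face top z32 [[  36.8767  -18.0151]
 [-122.0574  -58.6206]
 [-121.9344  -66.7591]] ramp face y at x
right plate edge (y=-87) [[ 42.6421 -88.0049]
 [-40.0464 -87.549 ]]
fence inner z44 y75 [[ 31.9181  76.1201]
 [-88.1183  65.7995]
 [-93.0262  74.2764]]
[-89.771  -38.6104]
wedge front corners [[-25.4421 -24.9143]
 [-25.1941 -41.3094]] [[-25.4841 -24.7489]
 [-25.2328 -41.3641]]
```

View pics/w10d.png

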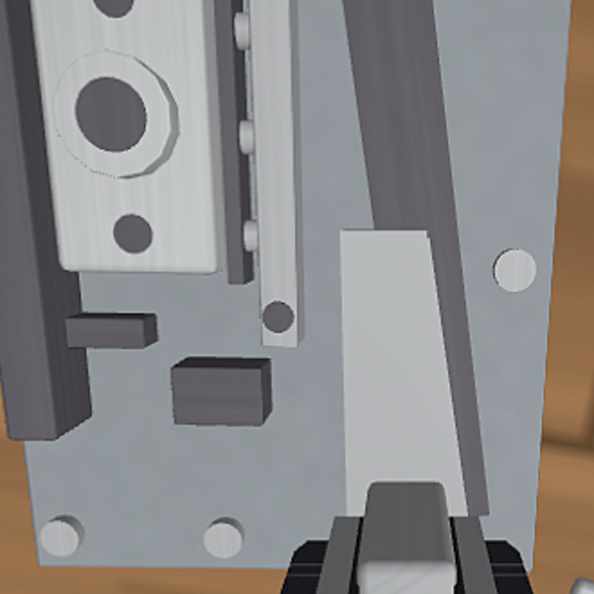

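```bash
python3 - <<'E'
from held import *
np.set_printoptions(precision=4,suppress=True)
s=load('w10'); y=np.radians(8.85);c0=np.array([.533,.207])
def loc(px,z): return T(-y,0,onz(s,px,z)[:,:2]-c0)*1e3
r=loc([[280.6,0],[298.3,126.7]],.032);print('ramp',r,'exp y',-22+.15*r[:,0], 'slope',(r[0]-r[1])[1]/(r[0]-r[1])[0])
print('ramp outer',loc([[335,130],[360,285]],.032),loc([[332,0]],.032))
print('bar',loc([[235.6,191.7],[227,0],[255,191.7],[252.8,0]],.032))
print('plate R', loc([[406.6,0],[386,314]],.012))
o=readout.get_obs();p=o['tool_pos'];print(p)
E
```

```text
ramp [[ 36.8819 -18.3278]
 [-26.6101 -27.7553]] exp y [-16.4677 -25.9915] slope 0.1484843129653578
ramp outer [[ -28.1058  -48.5291]
 [-121.9344  -66.7591]] [[ 37.2948 -45.1248]]
bar [[-64.1491   8.996 ]
 [ 36.3744   9.5783]
 [-63.972   -2.406 ]
 [ 36.6284  -3.8461]]
plate R [[  42.6398  -87.78  ]
 [-151.176   -87.9966]]
[0.4502 0.155  0.1027]
```

Call:
move_arm --pt "-0.07 0.45 0 0 0 -0.17 -1" --pt "0 0 -0.5 0 0 0 -1" --pt "0 0 -0.6 0 0 0 -1" --pt "0 0 -0.45 0 0 0 -1" --pt "0 0 0 0 0 0 -1" --pt "0 0 0 0 0 0 -1"

```text
clock: 13.05
tool_pos: [0.4473, 0.1726, 0.0407]
tool_rot: [-0.054, -0.705, -0.053, 0.706]
ft_force: [1.0, 0.6, -2.8]
finger_gap: 0.0154
```

```bash
python3 -c "
from go import *
plan([.445,.175,.0072],8.85)
snap('wrist','w11');snap('scene','s11')
im=cv2.imread('pics/w11.png'); cv2.imwrite('pics/w11d.png',cv2.resize(im[0:420,180:460],None,fx=2,fy=1.42,interpolation=2))
im=cv2.imread('pics/s11.png'); cv2.imwrite('pics/s11d.png',cv2.resize(im[170:310,240:370],None,fx=4.2,fy=4.2,interpolation=2))"
```

```text
flip 1 turn units [ -0.02   -0.021 -35.958]
flip -1 turn units [ 0.013 -0.013  0.042]
clock 13.05 pos [0.447 0.173 0.041] shift units [-0.058  0.059 -0.837] j [ 0.208  0.065  1.864 -0.001  1.214  1.628] gap 0.015443933814124759 F [ 0.969  0.597 -2.849]
```

View pics/w11.png

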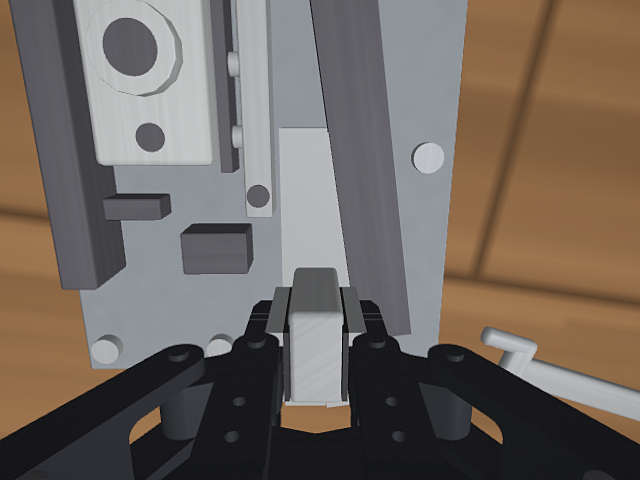

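View pics/s11d.png

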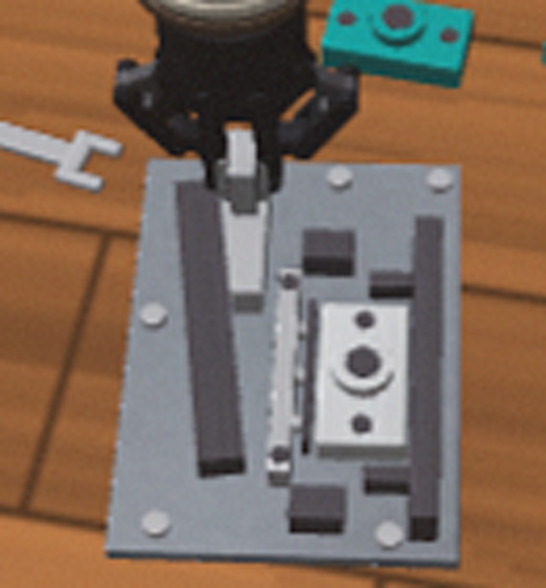

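```bash
python3 - <<'E'
import cv2
im=cv2.imread('pics/w11.png'); cv2.imwrite('pics/w11d.png',cv2.resize(im[60:300,220:380],None,fx=4,fy=2.5,interpolation=2))
from held import *
np.set_printoptions(precision=4,suppress=True)
s=load('w11'); y=np.radians(8.85);c0=np.array([.533,.207])
def loc(px,z): return T(-y,0,onz(s,px,z)[:,:2]-c0)*1e3
r=loc([[309,0],[328.5,127],[343,220],[411,333]],.032);print('ramp',r,'exp y',-22+.15*r[:,0])
print('bar',loc([[247,216],[271,216],[268,0]],.032))
print('plate', loc([[467,0],[440,345],[93,368]],.012))
o=readout.get_obs();p=o['tool_pos'];print(p,T(-y,0,p[:2]-c0)*1e3)
print('wedge front',loc([[280,128],[326.5,128]],p[2]+.0268))
E
```

```text
ramp [[  22.3216  -19.5658]
 [ -25.45    -27.4405]
 [ -65.8466  -34.1629]
 [-122.1539  -67.8463]] exp y [-18.6518 -25.8175 -31.877  -40.3231]
bar [[-63.8607   8.8518]
 [-63.8949  -1.8858]
 [ 22.3505  -3.5731]]
plate [[  26.645   -87.5076]
 [-140.2007  -88.864 ]
 [-153.2244   99.9888]]
[0.4483 0.1732 0.0422] [-88.9038 -20.3927]
wedge front [[-25.0332  -9.9093]
 [-25.0812 -25.6384]]
```

View pics/w11d.png

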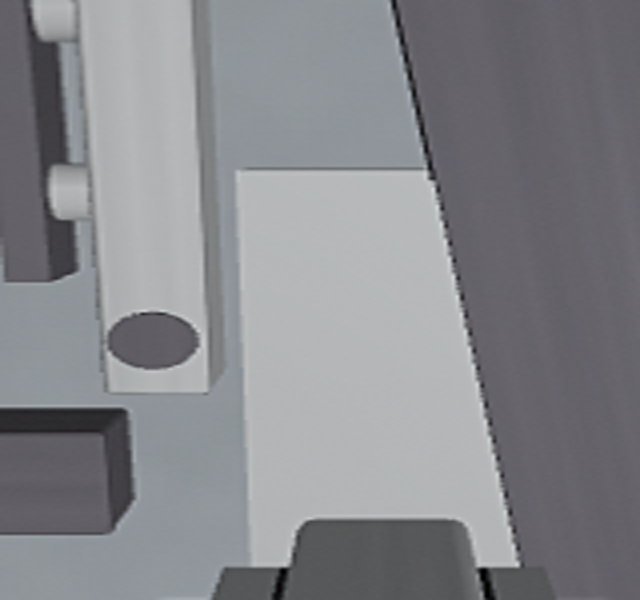

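Call:
move_arm --pt "-0.01 0.05 0 0 0 0.03 -1" --pt "0 0 -0.2 0 0 0 -1" --pt "0 0 -0.25 0 0 0 -1" --pt "0 0 -0.2 0 0 0 -1" --pt "0 0 -0.1 0 0 0 -1" --pt "0 0 0 0 0 0 -1"

```text
clock: 13.65
tool_pos: [0.4463, 0.1754, 0.0095]
tool_rot: [-0.055, -0.704, -0.054, 0.706]
ft_force: [-0.5, -1.1, -3.5]
finger_gap: 0.0151
```

Call:
move_arm --pt "0 0 -0.03 0 0 0 -1" --pt "0 0 -0.03 0 0 0 -1" --pt "0 0 0 0 0 0 -1"

```text
clock: 13.9
tool_pos: [0.4471, 0.1755, 0.0086]
tool_rot: [0.055, 0.705, 0.054, -0.705]
ft_force: [-1.2, 0.1, -4.2]
finger_gap: 0.0153
```

Call:
move_arm --pt "0 0 -0.02 0 0 0 -1" --pt "0 0 -0.02 0 0 0 -1" --pt "0 0 0 0 0 0 -1"

```text
clock: 14.15
tool_pos: [0.4473, 0.1756, 0.0072]
tool_rot: [0.055, 0.705, 0.054, -0.705]
ft_force: [-0.4, -0.2, -0.8]
finger_gap: 0.0151
```

```bash
python3 -c "
from go import *
plan([.445,.175,.0072],8.85)
snap('wrist','w12')
im=cv2.imread('pics/w12.png'); cv2.imwrite('pics/w12d.png',cv2.resize(im[60:300,220:380],None,fx=4,fy=2.5,interpolation=2))"
```

```text
flip 1 turn units [-0.022  0.011 35.998]
flip -1 turn units [ 0.007  0.014 -0.002]
clock 14.15 pos [0.447 0.176 0.007] shift units [-0.058 -0.014 -0.   ] j [ 0.214  0.105  1.898 -0.001  1.138  1.631] gap 0.015117702687059531 F [-0.353 -0.23  -0.776]
```

View pics/w12.png

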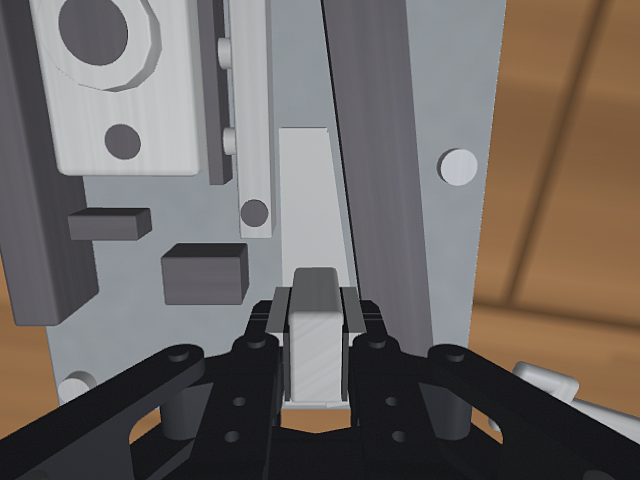

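The wedge lies flat in the slot, with about 2.4 mm of gap to the bar (col 272 vs 279) and about 4.5 mm to the ramp (col 328 vs 342). First I'll go straight ahead about 25 mm.

Call:
move_arm --pt "0.2 0.03 0 0 0 0 -1" --pt "0.2 0.03 0 0 0 0 -1" --pt "0.2 0.03 0 0 0 0 -1" --pt "0.1 0.02 0 0 0 0 -1" --pt "0 0 0 0 0 0 -1" --pt "0 0 0 0 0 0 -1"

```text
clock: 14.7
tool_pos: [0.4763, 0.1806, 0.0072]
tool_rot: [0.054, 0.706, 0.055, -0.704]
ft_force: [1.1, 3.7, 3.1]
finger_gap: 0.0151
```

```bash
python3 -c "
from go import *
from fit import *
plan([.445,.175,.0072],8.85)
p=readout.get_obs()['tool_pos'];print(T(-np.radians(8.85),0,p[:2]-[.533,.207])*1e3)
snap('wrist','w13')
im=cv2.imread('pics/w13.png'); cv2.imwrite('pics/w13d.png',cv2.resize(im[60:300,220:380],None,fx=4,fy=2.5,interpolation=2))"
```

```text
flip 1 turn units [  0.028   0.005 -35.999]
flip -1 turn units [-0.003  0.018  0.001]
clock 14.7 pos [0.476 0.181 0.007] shift units [-0.781 -0.139  0.001] j [ 0.211  0.161  1.833 -0.     1.146  1.627] gap 0.015090672686558462 F [1.143 3.688 3.106]
[-60.133 -17.403]
```

View pics/w13d.png

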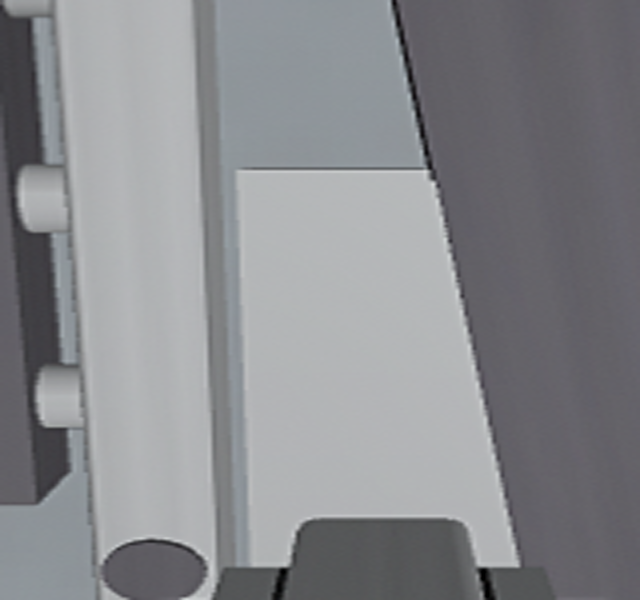

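The ramp is now touched (Fy +3.7 N). I'll follow its direction, 17.4° in world.

Call:
move_arm --pt "0.1 0.035 0.01 0 0 0 -1" --pt "0.2 0.065 0 0 0 0 -1" --pt "0.2 0.062 0 0 0 0 -1" --pt "0.2 0.062 0 0 0 0 -1" --pt "0.2 0.062 0 0 0 0 -1" --pt "0.1 0.031 0 0 0 0 -1" --pt "0 0 0 0 0 0 -1"

```text
clock: 15.33
tool_pos: [0.5162, 0.193, 0.0072]
tool_rot: [0.055, 0.705, 0.054, -0.705]
ft_force: [0.9, 4.3, 1.3]
finger_gap: 0.0151
```

```bash
python3 -c "
from go import *
from fit import *
plan([.445,.175,.0072],8.85)
o=readout.get_obs();p=o['tool_pos'];print(T(-np.radians(8.85),0,p[:2]-[.533,.207])*1e3, o['moment'])
snap('wrist','w14')"
```

```text
flip 1 turn units [-0.018  0.009 35.998]
flip -1 turn units [ 0.005  0.011 -0.002]
clock 15.3333 pos [0.516 0.193 0.007] shift units [-1.779 -0.449  0.   ] j [ 0.218  0.242  1.735 -0.001  1.165  1.635] gap 0.01509605084389418 F [0.897 4.275 1.255]
[-18.809 -11.282] [ 0.725 -0.343 -0.143]
```

View pics/w14.png

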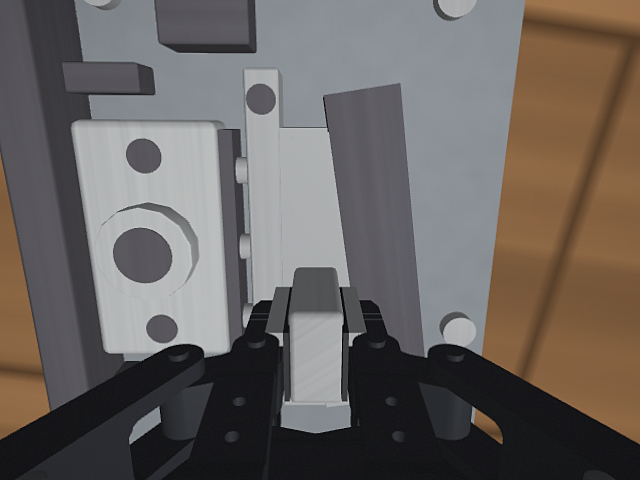

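The wedge is now against both the bar (col 280) and the ramp (col 330), and the pad is near the mount. Driving the last part, the force should rise.

Call:
move_arm --pt "0.1 0.031 0 0 0 0 -1" --pt "0.15 0.047 0 0 0 0 -1" --pt "0.15 0.047 0 0 0 0 -1" --pt "0.05 0.015 0 0 0 0 -1" --pt "0 0 0 0 0 0 -1"

```text
clock: 15.8
tool_pos: [0.5337, 0.1984, 0.0072]
tool_rot: [0.055, 0.705, 0.054, -0.705]
ft_force: [1.8, 3.0, -2.7]
finger_gap: 0.0153
```

Call:
move_arm --pt "0.1 0.031 0 0 0 0 -1" --pt "0.1 0.031 0 0 0 0 -1" --pt "0.05 0.015 0 0 0 0 -1" --pt "0 0 0 0 0 0 -1"

```text
clock: 16.13
tool_pos: [0.5429, 0.2013, 0.0073]
tool_rot: [-0.055, -0.705, -0.054, 0.705]
ft_force: [-5.7, 1.8, 3.3]
finger_gap: 0.0149
```

```bash
python3 -c "
from go import *
from fit import *
plan([.445,.175,.0072],8.85)
o=readout.get_obs();p=o['tool_pos'];print(T(-np.radians(8.85),0,p[:2]-[.533,.207])*1e3, o['moment'])
snap('wrist','w15');snap('scene','s15')
im=cv2.imread('pics/w15.png'); cv2.imwrite('pics/w15d.png',cv2.resize(im[60:360,60:380],None,fx=2.4,fy=2,interpolation=2))
im=cv2.imread('pics/s15.png'); cv2.imwrite('pics/s15d.png',cv2.resize(im[190:310,258:358],None,fx=5,fy=5,interpolation=2))"
```

```text
flip 1 turn units [ 0.008  0.018 35.997]
flip -1 turn units [ 0.011 -0.005 -0.003]
clock 16.1333 pos [0.543 0.201 0.007] shift units [-2.448 -0.657 -0.002] j [ 0.223  0.295  1.665 -0.001  1.182  1.639] gap 0.01489464134055367 F [-5.674  1.751  3.256]
[ 8.906 -7.157] [ 0.193  0.653 -0.176]
```

View pics/w15d.png

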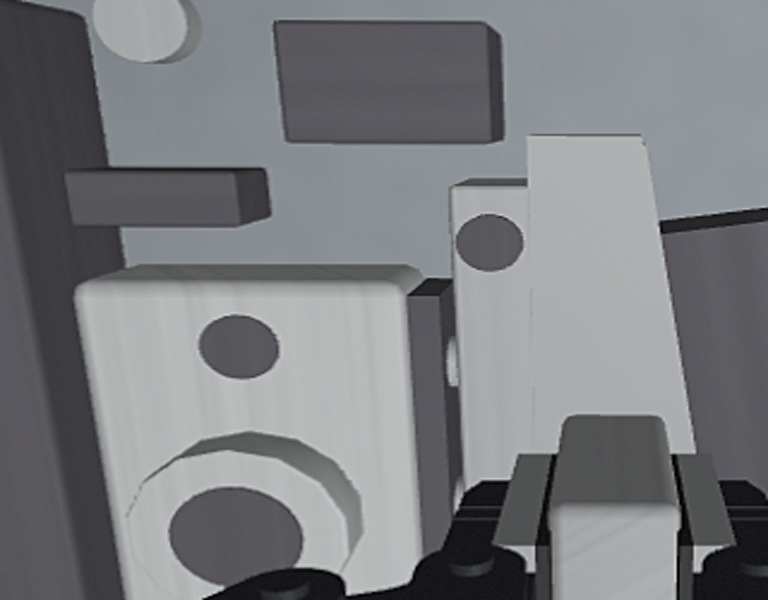

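View pics/s15d.png

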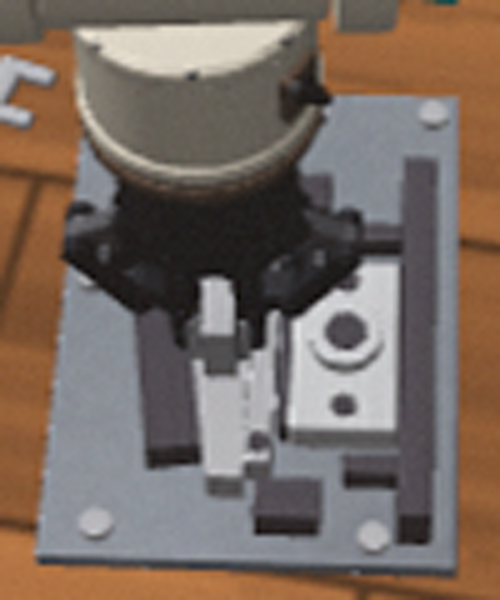

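The pad now touches the mount at crop (405,430) and resistance is rising (Fx −5.7 N). I'll go a few mm further.

Call:
move_arm --pt "0.05 0.016 0 0 0 0 -1" --pt "0.05 0.016 0 0 0 0 -1" --pt "0.05 0.016 0 0 0 0 -1" --pt "0 0 0 0 0 0 -1" --pt "0 0 0 0 0 0 -1"

```text
clock: 16.65
tool_pos: [0.5485, 0.203, 0.0074]
tool_rot: [-0.055, -0.705, -0.054, 0.705]
ft_force: [-8.6, 0.1, 6.3]
finger_gap: 0.0152
```

```bash
python3 -c "
from go import *
from fit import *
o=readout.get_obs();p=o['tool_pos'];print(T(-np.radians(8.85),0,p[:2]-[.533,.207])*1e3, T(-np.radians(8.85),0,o['ft_force'][:2]))"
```

```text
[14.735 -6.321] [-8.476  1.443]
```

The drive force has risen to about 8.5 N at tab x ≈ +13. I'll release with a small opening so the fingers stay clear of the boss, then rise.

Call:
move_arm --pt "0 0 0 0 0 0 -0.5" --pt "0 0 0 0 0 0 -0.4" --pt "0 0 0 0 0 0 -0.35" --pt "0 0 0 0 0 0 -0.35" --pt "0 0 0 0 0 0 -0.35"

```text
clock: 17.07
tool_pos: [0.5492, 0.2031, 0.0074]
tool_rot: [0.055, 0.705, 0.054, -0.705]
ft_force: [0.3, 0.4, 0.2]
finger_gap: 0.0276
```

```bash
python3 -c "
from go import *
snap('wrist','w16')"
```

```text
(no output)
```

View pics/w16.png

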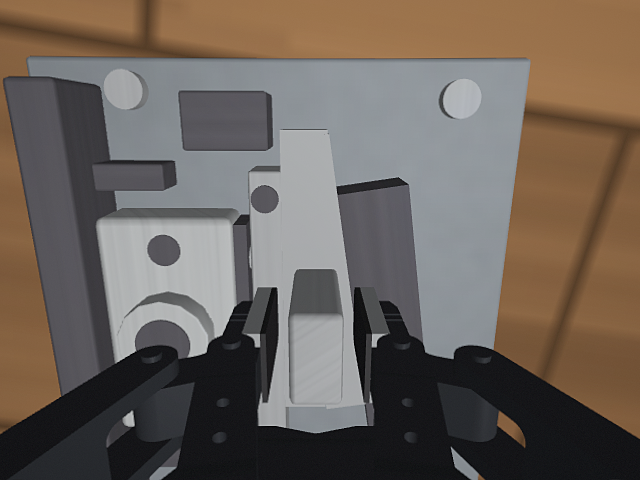

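The fingers are free of the tab (5–6 mm each side) and the wedge has stayed put. Rising and backing off to check.

Call:
move_arm --pt "0 0 0.3 0 0 0 -0.35" --pt "0 0 0.6 0 0 0 -0.35" --pt "0 0 0.8 0 0 0 -0.35" --pt "0 0 0.8 0 0 0 -0.35" --pt "0 0 0.6 0 0 0 -0.35" --pt "-0.6 0 0.3 0 0 0 -0.35" --pt "-0.8 0 0 0 0 0 -0.35" --pt "-0.7 0 0 0 0 0 -0.35" --pt "0 0 0 0 0 0 -0.35" --pt "0 0 0 0 0 0 -0.35"

```text
clock: 17.95
tool_pos: [0.4645, 0.2034, 0.1448]
tool_rot: [0.055, 0.706, 0.055, -0.704]
ft_force: [0.2, 0.1, 0.6]
finger_gap: 0.0275
```

```bash
python3 -c "
from go import *
snap('wrist','w17');snap('scene','s17');snap('top','t17')
im=cv2.imread('pics/s17.png'); cv2.imwrite('pics/s17d.png',cv2.resize(im[200:310,258:358],None,fx=5.4,fy=5.4,interpolation=2))"
```

```text
(no output)
```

View pics/w17.png

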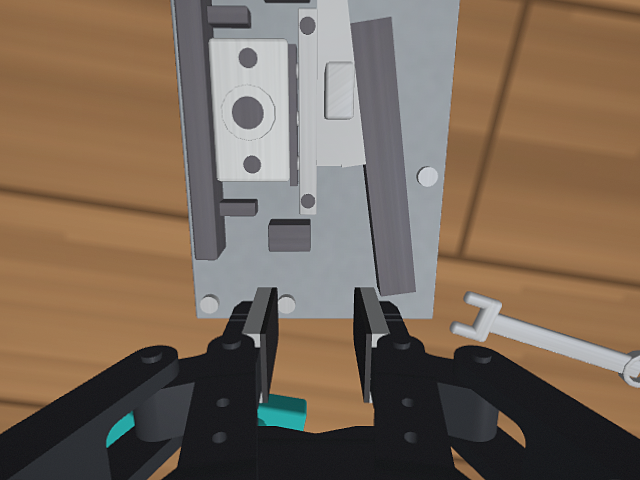

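View pics/s17d.png

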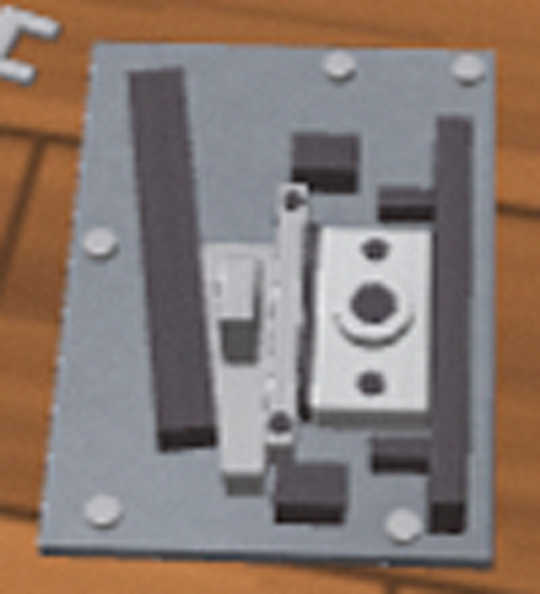

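View pics/s17.png

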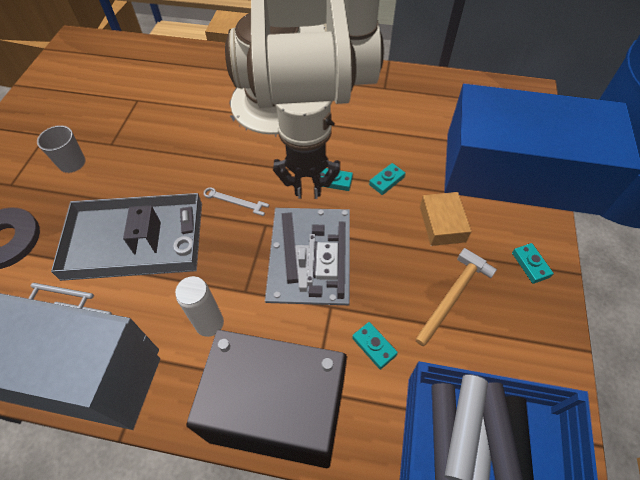

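```bash
python3 - <<'E'
from held import *
im=cv2.imread('pics/w17.png'); cv2.imwrite('pics/w17d.png',cv2.resize(im[0:220,180:400],None,fx=3.5,fy=2.7,interpolation=2))
E
```

```text
(no output)
```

View pics/w17d.png

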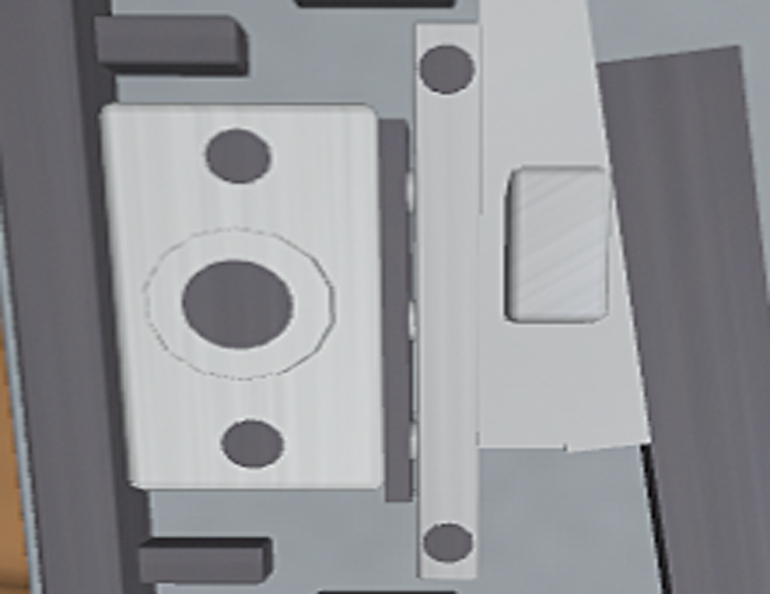

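Seen from above at 5.25 px/mm, the gap between pad strip and bar has shrunk from 5 mm (free) to about 1.5 mm (crop cols 408–416). So the pad is about 3.5 mm in, flush on the mount (col 380), and the mount is against the fence. I'll hold for a second to see that it stays, then hand in.

Call:
move_arm --pt "0 0 0.3 0 0 0 -0.35" --pt "0 0 -0.3 0 0 0 -0.35" --pt "0 0 0 0 0 0 -0.35" --pt "0 0 0 0 0 0 -0.35" --pt "0 0 0 0 0 0 -0.35" --pt "0 0 0 0 0 0 -0.35" --pt "0 0 0 0 0 0 -0.35" --pt "0 0 0 0 0 0 -0.35" --pt "0 0 0 0 0 0 -0.35" --pt "0 0 0 0 0 0 -0.35"

```text
clock: 18.93
tool_pos: [0.465, 0.2032, 0.1434]
tool_rot: [0.055, 0.705, 0.054, -0.705]
ft_force: [-0.2, 0.1, 0.2]
finger_gap: 0.0277
```

```bash
python3 - <<'E'
from go import *
s=snap('scene','s18');a=cv2.imread('pics/s17.png').astype(int);b=cv2.imread('pics/s18.png').astype(int)
d=abs(a-b)
print('clamp diff',d[215:310,262:355].max(),(d[215:310,262:355].max(2)>30).sum(),'tray diff',(d[190:280,50:205].max(2)>30).sum())
print(readout.get_obs()['ft_force'],robot.finish_job())
E
```

```text
clamp diff 9 0 tray diff 0
the job is handed in; nothing more can be done
[ 0.831 -0.425 -1.005] None
```

I lifted the bracket off and stood it upright on the free tray floor. I then laid the wedge in the clamp slot thin end first, drove it along the ramp to about tab x = +13 mm, let go and backed off. The job was handed in at about 19 s of the 59 s allowed.

**Last checks:**
- **Pad:** it is about 3.5 mm in, flush on the mount, with the mount against the fence. I judged this from the pad-to-bar gap in the wrist view.
- **Holding:** scene pictures a second apart, before hand-in, show no change in the clamp or the tray. The arm was clear of everything, with no load on the wrist.
- **Forces:** the last push on the wedge reached about 8.5 N. The highest wrist force I read was about 19 N, when setting the bracket down.

**What disagreed:**
- **Finger position:** the cameras show the shut finger tips about 37 mm above the reported tool position. Because of this:
  - The bracket was held only near its top edge, but it was carried and set down without trouble.
  - The first grip on the wedge closed just above the tab without moving anything. I then allowed for the offset and the second grip held.
- **Clamp position:** the wrist view put the clamp about 1–2 mm from where the fixed cameras did, so I steered by the wrist view and the ramp contact.

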